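Punch the pearl seats in a wooden hairbrush back

ROBOT

A 6-joint arm with a two-finger parallel gripper is mounted at the origin on the work surface. World frame = base frame: x ahead of the robot, y to its left, z up, the work surface at z = 0. Lengths are in m, angles in rad, forces in N, time in s.
With the tool pointing down it reaches from about 0.3 to 0.775 m from the base axis. Payload 14.6 kg.
Tool frame: the origin (TCP) lies at the very end of the fingers, on their centre line; the grasp point (between the pads) lies manip.tcp_to_grasp behind it (manip.tcp_to_grasp is the distance from the TCP to the grasp point, in m); z points along the fingers, y is the line along which they close (so a half turn about z gives the same grasp; the last joint's range is limited). The gripper opens to 94 mm and grips with 3 to 60 N. Pads are 16 mm wide; open, the fingers measure 119 mm over their backs; the gripper's body (75 mm by 177 mm) begins 78 mm behind the grasp point.
Start: joints at [1.044, 0.3, 1.521, -0, 1.321, -0.067], TCP at [0.244, 0.493, 0.205] pointing down, gripper open.
Joint ranges: [-3.03, 3.03], [-0.79, 2.21], [0.23, 2.52], [-1.04, 4.18], [0, 3.07], [-2.55, 2.55]. Speed limits (rad/s): [2.22, 2.22, 2.57, 3.14, 3.14, 3.14].

INTERFACE

Orientations are given as a unit quaternion [x, y, z, w].
In Python, from plant import manip gives the robot as it stands. The module is installed in compiled form; this text tells all that it offers.
- The arm moves only by the shell command python3 -m pendant 'ROWS'. ROWS is JSON, a list of rows, each a list of 7 numbers: the finger opening in mm, from 0 to 94, then the shift along the world's x, y, z in mm, then the turn, a rotation vector about the world's x, y, z in degrees. In form: [[gripper, x, y, z, rx, ry, rz], ...]. A call has 1 to 12 rows; each row is the pose to reach, as a shift and turn from the pose commanded when the call began; what a row does not reach only later rows make up. A row lasts 1/12 s, in which the tool goes at most 41.7 mm and 7.16 degrees, less where a joint would pass 70% of its speed; a pose out of reach is approached as far as the arm can. A call with a gripper value outside its range is refused whole. The fingers move at their own pace and stop on an object; the grip force is fixed at half the most. Time passes only in rows, so rows that repeat a pose let the fingers close. It gives the time, the measured TCP pose, the force, the opening and the grip force at its end, in the units of the state.
- manip.sense(): the state, without advancing time (a new reading comes with each control period).
- manip.grab_frame(name): name is "scene" or "side" or "wrist"; returns a dict with "img" (384x512x3 uint8, red, green, blue), "camera_matrix" (3x3 intrinsics, pixels), "R" (3x3) and "t" (3): a world point X has camera coordinates R X + t. Camera axes: x right, y down, z forward; pixel columns grow to the right and rows downward; lengths in m; the calibration is good to about 2 mm. A picture is of the moment at which its call begins. There is no depth.
- manip.job_done(): hands the job in; it is judged then, once.
Trained networks look in the newest picture that a camera, given by its name, has taken for a name from the list of things; names that differ only in an ending like _2 or _b are one class to them, and where a whole thing is asked for, a point or a joint stands for the part that bears it (a point fixed in the world has none). Each returns a list of dicts, best first, with "score" (0 to 1); they miss things now and then, are a little off and sometimes report something else, mostly with a low value. They report only what shows in the picture. A call takes as long as a camera call.
- manip.look_for(camera, name): "location" ([x, y, z] in m, in world coordinates, good to about 4 mm: the middle of the surface that is visible of it).
The state is a dict: "time": time; "joint_positions": joint angles; "joint_velocities": joint speeds; "joint_efforts": joint torques, N m; "eef_pos": TCP position; "orientation": TCP orientation; "ft_force": force on the tool from outside, world axes, zero at the start; "moment": the same for the moment, N m; "grip_width": opening from 0.0 (shut) to 1.0 (fully open); "finger_force": force on a finger pad.
Only numpy, scipy, OpenCV 4.12 (cv2) and the standard library are available. Lean on these libraries where they do the work, as an engineer would, in place of code of your own. Each camera call takes 0.05 s, during which the arm holds its last target. There are 200 camera calls.

TASK

Get the wooden hairbrush back ready for its two glued pearls on the hand punch press: first clear every crumpled paper ball off the press board into the grey waste tub. Then slide the brush back under the punch until the spot farther from the handle is right beneath the point and pull the lever down firmly so the point presses inside that spot, do the same with the spot nearer the handle, and dent the wood nowhere else. Finish with the brush back lying flat in its dark tray, spots up, the lever up again and all the paper in the tub, without disturbing the black hairbrush, the hairpin tin or the bangles.

Things in the scene. Friction and masses are not known exactly. Their poses are not given: they have to be found in the camera images.
- press: Green hand punch press on a plywood board, all fixed. Origin on the table below the punch axis; x away from the robot, y left, z up. Board x -110..110, y -170..170 mm, smooth top at z = 15 (steel anvil flush). Behind the axis: foot x > 50 mm (14 high, 90 wide), column x > 58 (36 wide). Ram guide and arm overhang the axis above z = 72, y within 20. Throat open to front and both sides.
- punch_tip (a point): Point of the punch (5 mm across its end) on a vertical ram that moves only straight up and down with the lever. At rest 40 mm above the table: 25 mm above the board, 13 mm above a 12 mm thick piece lying on the board.
- press_lever (a joint): Lever angle, rad: 0 = up at rest, 0.5 = right down. The punch sinks 42.5 mm per rad and meets a 12 mm piece on the board at 0.30. A spring holds the lever up (3 N at lever_push starts it, 5 N brings the point to the work) and lifts it when let go; each further newton there presses the point with 3.8 N. A firm pull is 8 to 15 N in all.
- lever_push (a point): Point on the axis of the lever's black round sleeve (24 mm diameter, 95 long; 35 mm from its free end), to be pushed down from above. It swings about lever_pivot at 165 mm: in the press frame from x -104, z 222 mm at rest (sleeve rising 0.45 rad towards its free end) to x -118, z 174 mm at lever angle 0.30; y stays 0.
- lever_pivot (a point): The lever's pivot, fixed: in the press frame x = 45, y = 0, z = 150 mm; its axis lies along the press's y.
- brush_back: Flat wooden hairbrush back, no bristles, 12 mm thick, 0.06 to 0.13 kg, 230 long: rounded paddle 110 x 66 mm and a straight handle 24 to 27 mm wide. Origin: centre of the paddle's underside; x points from handle to the paddle's free end (paddle x -55..55, handle to x = -175; grip well at x = -110 mm), z up through the marked face.
- mark_far (a point): Marked spot farther from the handle: centre of a dark dot 8 mm across on the brush back's upper face, at x = 27, y = 0, z = 12 mm of brush_back.
- mark_near (a point): Marked spot nearer the handle: centre of a like dot at x = -23, y = 0, z = 12 mm of brush_back.
- brush_mid (a point): Middle of the brush back's whole length, on the underside: x = -60, y = 0, z = 0 of brush_back.
- tray: Fixed shallow dark wooden work tray, 270 (x) by 120 (y) by 20 mm high, walls and floor 5 mm thick, inside 260 by 110 mm. Origin: centre of its underside. The brush back starts in it, handle towards the tray's -x end (towards the robot).
- tub: Fixed round grey plastic waste tub, open above: 80 mm high, mouth about 150 mm across inside, floor 4 mm thick and about 124 mm across inside. Origin: centre of its underside.
- paper1: Crumpled ball of paper, 34 x 32 x 30 mm, about 12 g; origin at its centre. Starts on the press board. There are 2 to 4 of paper1..paper4; the absent ones read None from the start.
- paper2: Crumpled ball of paper, 34 x 32 x 30 mm, about 12 g; origin at its centre. Starts on the press board. There are 2 to 4 of paper1..paper4; the absent ones read None from the start.
- paper3: Crumpled ball of paper, 34 x 32 x 30 mm, about 12 g; origin at its centre. Starts on the press board. There are 2 to 4 of paper1..paper4; the absent ones read None from the start.
- paper4: Crumpled ball of paper, 34 x 32 x 30 mm, about 12 g; origin at its centre. Starts on the press board. There are 2 to 4 of paper1..paper4; the absent ones read None from the start.
- hairbrush: Bystander: black plastic hairbrush, bristles up, 230 mm long, 72 mm wide, 43 mm high; origin centre of the paddle's underside, handle to its -x. Leave alone.
- pin_tin: Bystander: round aluminium hairpin tin with screw-top lid, 76 mm diameter, 38 mm high; origin centre of its underside. Leave alone.
- bangles: Bystander: stack of ten green glass bangles, 66 mm diameter, 50 mm high; origin centre of its underside. Leave alone.

How it is judged:
By the outcome, as a careful person would: the job done as asked, in the order asked, and still so for the second after the job is handed in, with the robot touching nothing.
Of paper1, paper2, paper3, paper4 only 2 to 4 are there at a start; the rules pass over those that are not, and their reading is None.
At some moment in a run one of paper1, paper2, paper3, paper4 may be knocked a few centimetres aside while the robot is not near it.
Once in a run the grip may slacken for a moment while it holds something.
It also fails if it takes over 210 s, if anything falls off the work surface, if the arm or the gripper's body presses on something with over 40 N, if the wrist force passes 120 N, or if a joint passes its speed limit or range.

## Working session

There is one attempt and no reset: what is moved stays moved. The work goes in short steps, Python scripts to look and compute and a shell command to move; the robot and the scene stay as the last step left them, time stands still between calls to the robot, and variables do not carry over. Pictures are saved under pics/ and viewed, at most 14 in all, crops included, and the job is handed in when it is done.

```bash
mkdir -p pics
cat > h.py <<'E'
import numpy as np, cv2
from plant import manip
def save(cam,fn):
    f=manip.grab_frame(cam); cv2.imwrite('pics/'+fn,f['img'][:,:,::-1]); return f
def proj(f,X):
    X=np.atleast_2d(X); c=X@np.array(f['R']).T+np.array(f['t']); p=c@np.array(f['camera_matrix']).T; return p[:,:2]/p[:,2:]
def unproj(f,uv,z):
    uv=np.atleast_2d(uv).astype(float); K=np.array(f['camera_matrix']);R=np.array(f['R']);t=np.array(f['t'])
    d=(np.linalg.inv(K)@np.c_[uv,np.ones(len(uv))].T).T@R; o=-R.T@t
    return o+d*((z-o[2])/d[:,2])[:,None]
def look(cam,names,n=1):
    for k in names:
        for r in manip.look_for(cam,k)[:n]: print(cam,k,np.round(r['location'],4),round(r['score'],2))
E
python3 - <<'E'
from h import *
print(manip.sense(),manip.tcp_to_grasp)
a=save('scene','s0.png');b=save('side','d0.png')
for f in(a,b): print(-np.array(f['R']).T@f['t'],np.array(f['R'])[2])
for c in('scene','side'):
    look(c,['press','tray','tub','brush_back','mark_far','mark_near','press_lever','hairbrush','pin_tin','bangles','punch_tip']); look(c,['paper1'],5)
im=np.hstack([cv2.imread('pics/s0.png'),cv2.imread('pics/d0.png')])
cv2.imwrite('pics/v0.png',cv2.resize(cv2.vconcat([cv2.imread('pics/s0.png')]),(800,600)));cv2.imwrite('pics/v1.png',cv2.resize(cv2.imread('pics/d0.png'),(800,600)))
E
```

```text
{'time': 0.0, 'joint_positions': array([ 1.04437688e+00,  3.00456428e-01,  1.52157357e+00, -3.87702583e-06,
        1.32066813e+00, -6.65985736e-02]), 'joint_velocities': array([ 0.0009818 , -0.00012992, -0.00191514,  0.00014881,  0.00103904,
        0.00173299]), 'joint_efforts': array([ 1.46060679e-04, -5.31794214e+01, -3.52752256e+01,  7.08879204e-02,
        2.41916638e-02, -5.03516742e-05]), 'eef_pos': array([0.2439595 , 0.49265349, 0.20489755]), 'orientation': array([ 2.27889815e-01,  9.73686770e-01, -5.29164504e-04, -1.59704254e-04]), 'ft_force': array([ 0.01323314, -0.53096628, -0.2061052 ]), 'moment': array([ 0.00737314,  0.00516733, -0.01075577]), 'finger_force': 0.0, 'grip_width': 1.0010765376721535} 0.0188
[1.101143  0.2703884 0.778184 ] [-0.60213492 -0.32267792 -0.73028248]
[-0.23326018 -0.76342877  0.78896646] [ 0.62268908  0.60631581 -0.4946104 ]
scene press [0.6286 0.0222 0.0176] 0.83
scene tray [0.5103 0.3772 0.0023] 0.92
scene tub [ 0.4795 -0.3509  0.0359] 0.58
scene brush_back [0.5568 0.388  0.0158] 0.88
scene mark_near [0.5575 0.3879 0.015 ] 0.76
scene press_lever
[... 308 characters left out ...]
28 -0.1109  0.0419] 0.49
side press [ 0.586  -0.0133  0.0154] 0.84
side tray [0.4853 0.367  0.0033] 0.57
side tub [ 0.5097 -0.3354  0.0404] 0.63
side brush_back [0.5313 0.3814 0.0163] 0.68
side mark_far [0.5311 0.3796 0.0175] 0.55
side mark_near [0.5291 0.3822 0.0161] 0.55
side press_lever [0.5306 0.0116 0.2042] 0.64
side hairbrush [ 0.3562 -0.1616  0.0246] 0.73
side pin_tin [0.7279 0.2136 0.0226] 0.59
side bangles [ 0.7393 -0.2519  0.0284] 0.69
side punch_tip [ 0.5863 -0.0024  0.139 ] 0.5
side paper1 [ 0.6002 -0.1219  0.0415] 0.66
side paper1 [0.5346 0.1152 0.0405] 0.59
side paper1 [ 0.5036 -0.0856  0.0356] 0.49
side paper1 [0.5308 0.3817 0.0171] 0.48
side paper1 [0.6286 0.1264 0.0368] 0.42
```

View pics/v0.png

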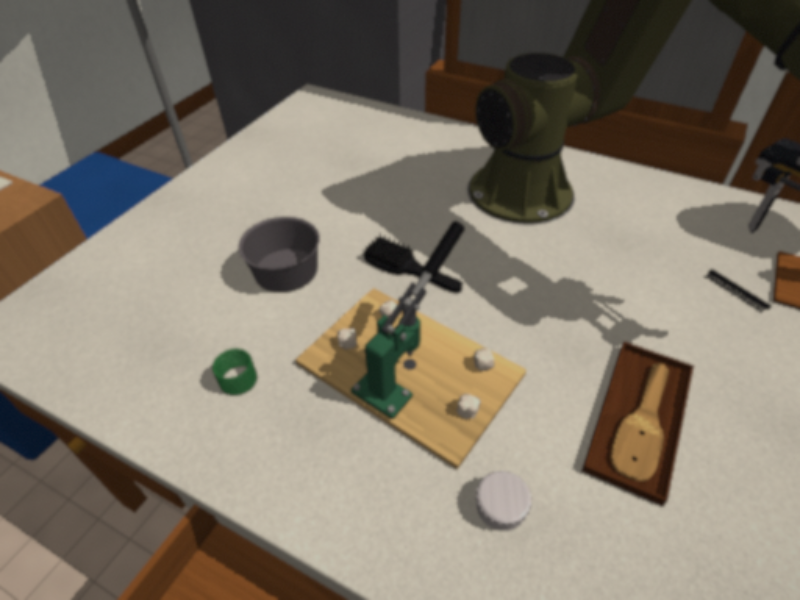

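View pics/v1.png

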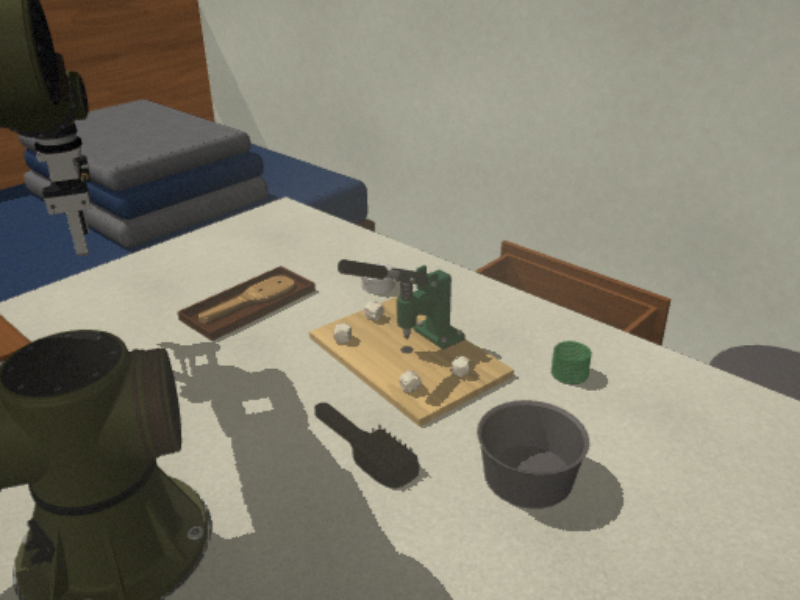

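The scene view shows four paper balls on the board: pixels (388,308), (346,337), (484,358) and (468,404). The tray with the brush is at the right (640,420) and the tub at (283,252). Next I'll fit the press, tray and brush poses from the outlines.

```bash
cat > fit.py <<'E'
from h import *
from scipy.optimize import least_squares
a=manip.grab_frame('scene');b=manip.grab_frame('side')
S=1/1.5625
def T(p,X): c,s=np.cos(p[2]),np.sin(p[2]); X=np.atleast_2d(X); return np.c_[p[0]+c*X[:,0]-s*X[:,1],p[1]+s*X[:,0]+c*X[:,1],X[:,2]]
def fit(obs,p0):
    def r(p): return np.concatenate([(proj(f,T(p,X))-np.array(uv)*S).ravel() for f,X,uv in obs])
    s=least_squares(r,p0); print(np.round(s.x,4),'deg',round(np.degrees(s.x[2]),1),np.round(r(s.x)/S,1)); return s.x
if __name__=='__main__':
    h,w,z=.11,.17,.015
    # board corners: (-,+) (-,-) (+,+) (+,-)
    pr=fit([(a,[[-h,w,z],[-h,-w,z],[h,w,z],[h,-w,z]],[[525,372],[375,290],[457,462],[297,360]]),
         (b,[[-h,w,z],[-h,-w,z],[h,-w,z]],[[310,336],[422,416],[513,370]])],[.6,0,0])
    h,w,z=.135,.06,.02
    tr=fit([(a,[[-h,w,z],[-h,-w,z],[h,w,z],[h,-w,z]],[[692,365],[626,345],[663,498],[585,466]]),
         (b,[[-h,w,z],[-h,-w,z],[h,w,z],[h,-w,z]],[[180,311],[211,330],[286,268],[315,287]])],[.5,.38,0])
    br=fit([(a,[[.027,0,.017],[-.023,0,.017],[-.175,0,.011]],[[634,459],[642,433],[661,364]])],[.55,.38,0])
    print('tub',fit([(a,[[0,0,.08]],[[283,240]]),(b,[[0,0,.08]],[[532,437]])],[.48,-.34,0]))
    for k,o in(('lever_push',[-.104,0,.222]),('tip',[0,0,.04]),('x',[1,0,0])): print(k,T(pr,o)-(T(pr,[0,0,0]) if k=='x' else 0))
    for k,p,c in(('a',pr,(.11,.17,.015)),('t',tr,(.135,.06,.02))): pass
    for cam,f in(('s',a),('d',b)):
        im=cv2.resize(np.ascontiguousarray(f['img'][:,:,::-1]),(800,600))
        for p,(h,w,z) in((pr,(.11,.17,.015)),(tr,(.135,.06,.02))):
            q=proj(f,T(p,[[-h,-w,z],[h,-w,z],[h,w,z],[-h,w,z]]))/S; cv2.polylines(im,[q.astype(int)],1,(0,0,255),1)
        for X in([0,0,.04],[-.104,0,.222],[0,0,.015]):
            q=proj(f,T(pr,X))[0]/S; cv2.circle(im,tuple(q.astype(int)),3,(255,0,255),1)
        cv2.imwrite(f'pics/fit_{cam}.png',im[200:520,150:750])
    cv2.imwrite('pics/fit.png',cv2.resize(np.vstack([cv2.imread('pics/fit_s.png'),cv2.imread('pics/fit_d.png')]),(563,600)))
E
python3 fit.py
```

```text
[ 0.598   0.0066 -0.1491] deg -8.5 [ 1.  -3.  -3.2 -2.6  0.5  3.5 -3.1 -0.4 -1.8 -4.7 -2.8  2.7  0.3 -1.3]
[ 0.5151  0.3834 -0.0158] deg -0.9 [ 2.1  1.2 -2.7 -4.4  0.8  4.1 -4.6 -1.3 -2.3 -0.7 -0.6  2.  -4.2 -2.7
  0.9 -4.3]
[ 0.5727  0.3917 -0.0231] deg -1.3 [ 0.5 -0.7 -0.1 -0.6 -0.5  1.6]
[ 0.4839 -0.3412  0.    ] deg 0.0 [-3.3 -1.2 -2.3 -0.7]
tub [ 0.48390164 -0.34122304  0.        ]
lever_push [[0.49516118 0.02208407 0.222     ]]
tip [[0.59800679 0.00663153 0.04      ]]
x [[ 0.98890006 -0.14858219  0.        ]]
```

View pics/fit.png

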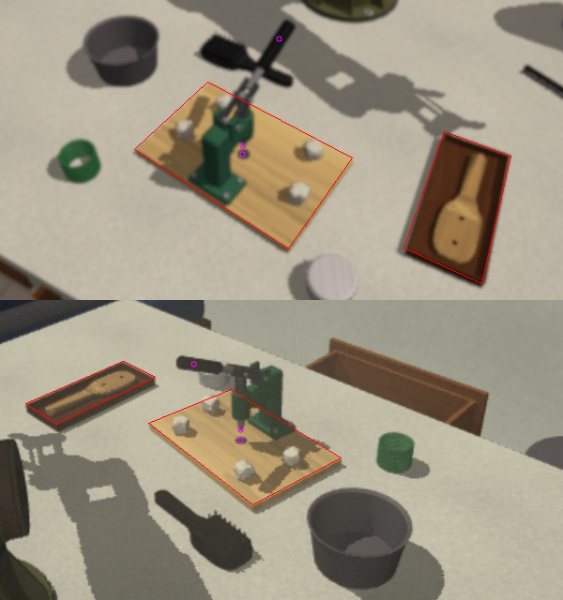

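```bash
python3 -m pendant '[[94,296,-375,-5,0,0,-72],[94,296,-375,-5,0,0,-72],[94,296,-375,-5,0,0,-72],[94,296,-375,-5,0,0,-72],[94,296,-375,-5,0,0,-72],[94,296,-375,-5,0,0,-72],[94,296,-375,-5,0,0,-72],[94,296,-375,-5,0,0,-72],[94,296,-375,-5,0,0,-72],[94,296,-375,-5,0,0,-72],[94,296,-375,-5,0,0,-72],[94,296,-375,-5,0,0,-72]]'
python3 - <<'E'
from h import *
f=save('wrist','w0.png'); s=manip.sense(); print(s['eef_pos'],s['joint_positions'])
print(-np.array(f['R']).T@f['t'],np.array(f['R']))
for c in('wrist','scene','side'): look(c,['paper1'],5)
E
```

```text
time: 2.4
eef_pos: [0.542, 0.1142, 0.2003]
orientation: [0.758, 0.652, -0.0, 0.0]
ft_force: [0.4, 0.5, -0.5]
grip_width: 1.001
finger_force: 0.0
[0.54274696 0.11318543 0.1999826 ] [ 1.39923252e-01  3.14185932e-01  1.51530311e+00 -8.26054142e-04
  1.31215621e+00  2.89970638e-01]
[0.55379597 0.19457464 0.38011365] [[ 0.98886321 -0.14881977 -0.00149135]
 [-0.14249309 -0.94962155  0.27913193]
 [-0.04295657 -0.27581079 -0.9602516 ]]
wrist paper1 [0.5404 0.1182 0.0445] 0.76
wrist paper1 [0.6357 0.1337 0.046 ] 0.71
wrist paper1 [ 0.5155 -0.0686  0.0281] 0.54
scene paper1 [0.6461 0.1341 0.0381] 0.75
scene paper1 [0.6259 0.0241 0.0185] 0.7
scene paper1 [0.5463 0.126  0.0372] 0.66
scene paper1 [ 0.6141 -0.1114  0.0401] 0.41
side paper1 [0.6297 0.1245 0.038 ] 0.56
side paper1 [ 0.5031 -0.0892  0.0375] 0.43
```

View pics/w0.png

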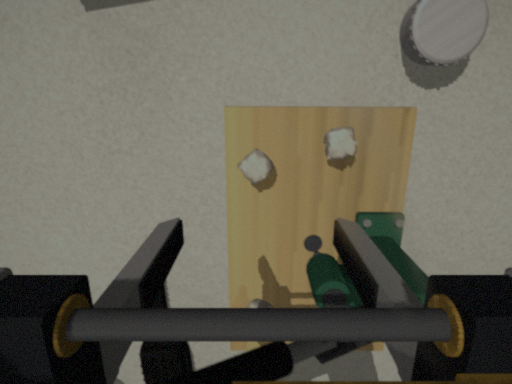

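The wrist view shows the board square to the camera. Balls are at (256,166) and (341,144), the anvil dot is at (313,243), and a third ball is partly hidden at (258,305).

Run:
```python
from h import *
f=manip.grab_frame('wrist')
print(unproj(f,[[256,166],[341,144],[258,305]],.032)); print('anvil',unproj(f,[[313,243]],.015))
print('corners',unproj(f,[[225,107],[416,107],[229,343]],.015))
```

```text
[[ 0.53732279  0.1223445   0.032     ]
 [ 0.63513807  0.13340736  0.032     ]
 [ 0.51247942 -0.06188736  0.032     ]]
anvil [[0.59430977 0.00771815 0.015     ]]
corners [[ 0.51187232  0.19157151  0.015     ]
 [ 0.72645398  0.15995958  0.015     ]
 [ 0.46026616 -0.13153944  0.015     ]]
```

```bash
python3 -c "
from plant import manip
print(manip.sense()['eef_pos'])"; python3 -m pendant '[[70,-4,8,-40,0,0,0],[70,-4,8,-80,0,0,0],[70,-4,8,-120,0,0,0],[70,-4,8,-150,0,0,0],[70,-4,8,-170,0,0,0],[70,-4,8,-182,0,0,0],[70,-4,8,-182,0,0,0],[70,-4,8,-182,0,0,0]]'; python3 -m pendant '[[0,0,0,0,0,0,0],[0,0,0,0,0,0,0],[0,0,0,0,0,0,0],[0,0,0,0,0,0,0],[0,0,0,0,0,0,0],[0,0,0,0,0,0,0],[0,0,0,0,0,0,0],[0,0,0,0,0,0,0],[0,0,0,0,0,0,0],[0,0,0,0,0,0,0]]'
```

```text
[0.53966705 0.1184021  0.20040159]
time: 3.32
eef_pos: [0.5361, 0.1266, 0.0191]
orientation: [0.756, 0.654, 0.0, 0.0]
ft_force: [0.2, 0.7, 0.6]
grip_width: 0.741
finger_force: 0.0
time: 4.15
eef_pos: [0.5361, 0.1259, 0.0186]
orientation: [0.757, 0.654, 0.0, 0.0]
ft_force: [-0.7, 0.2, 2.0]
grip_width: 0.319
finger_force: 30.0
```

```bash
python3 -m pendant '[[0,0,0,40,0,0,0],[0,0,0,80,0,0,0],[0,0,0,120,0,0,0],[0,0,0,160,0,0,0],[0,0,0,200,0,0,0],[0,0,0,240,0,0,0],[0,0,0,281,0,0,0],[0,0,0,281,0,0,0]]'; python3 -m pendant '[[0,-5,-41,0,0,0,0],[0,-10,-82,0,0,0,0],[0,-15,-123,0,0,0,0],[0,-20,-164,0,0,0,0],[0,-25,-205,0,0,0,0],[0,-30,-246,0,0,0,0],[0,-34,-287,0,0,0,0],[0,-38,-328,0,0,0,0],[0,-42,-369,0,0,0,0],[0,-47,-410,0,0,0,0],[0,-52,-451,-10,0,0,0],[0,-52,-467,-40,0,0,0]]'; python3 -m pendant '[[0,0,0,-40,0,0,0],[0,0,0,-80,0,0,0],[0,0,0,-120,0,0,0],[0,0,0,-160,0,0,0],[0,0,0,-180,0,0,0],[0,0,0,-180,0,0,0],[60,0,0,-180,0,0,0],[60,0,0,-180,0,0,0],[60,0,0,-180,0,0,0],[60,0,0,-180,0,0,0],[60,0,0,-180,0,0,0]]'; python3 -m pendant '[[60,0,0,40,0,0,0],[60,0,0,80,0,0,0],[60,0,0,120,0,0,0],[60,0,0,120,0,0,0],[60,0,0,120,0,0,0]]'
python3 - <<'E'
from h import *
f=save('wrist','w1.png')
for c in('wrist','scene','side'): look(c,['paper1'],5)
look('wrist',['tub'])
E
```

```text
time: 4.82
eef_pos: [0.5376, 0.1262, 0.3076]
orientation: [0.757, 0.654, 0.005, 0.003]
ft_force: [0.1, -0.4, 0.7]
grip_width: 0.32
finger_force: 30.0
time: 5.82
eef_pos: [0.4835, -0.3461, 0.262]
orientation: [0.758, 0.653, 0.0, 0.003]
ft_force: [-0.7, -1.2, 0.1]
grip_width: 0.319
finger_force: 30.0
time: 6.73
eef_pos: [0.4845, -0.3414, 0.0807]
orientation: [0.757, 0.654, 0.0, 0.001]
ft_force: [-0.3, 0.3, 0.6]
grip_width: 0.621
finger_force: 0.0
time: 7.15
eef_pos: [0.4848, -0.3417, 0.2023]
orientation: [0.757, 0.654, 0.0, 0.003]
ft_force: [-0.4, -0.6, -0.2]
grip_width: 0.644
finger_force: 0.0
wrist paper1 [ 0.4962 -0.3427  0.0351] 0.93
scene paper1 [0.6461 0.1341 0.0381] 0.75
scene paper1 [0.6259 0.0241 0.0185] 0.7
scene paper1 [0.5463 0.126  0.0372] 0.66
scene paper1 [ 0.6141 -0.1114  0.0401] 0.41
side paper1 [0.6297 0.1245 0.038 ] 0.56
side paper1 [ 0.5031 -0.0892  0.0375] 0.43
wrist tub [ 0.4818 -0.3497  0.0296] 0.65
```

View pics/w1.png

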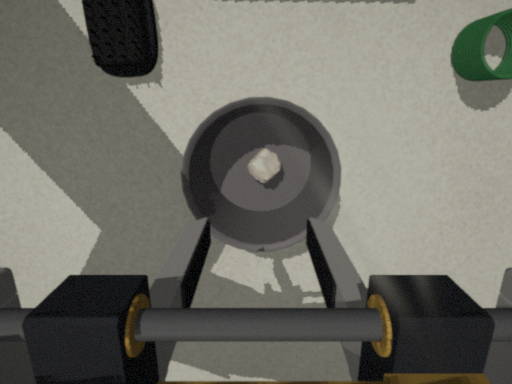

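The first ball sits in the tub at pixel (264,165). Next are the two on the right side.

```bash
python3 -m pendant '[[70,30,41,0,0,0,0],[70,30,82,0,0,0,0],[70,30,123,0,0,0,0],[70,30,164,0,0,0,0],[70,40,190,0,0,0,0],[70,40,200,0,0,0,0],[70,40,200,0,0,0,0],[70,40,200,0,0,0,0]]'
python3 - <<'E'
from h import *
for c in('wrist','scene','side'):
    f=save(c,'w2.png') if c=='wrist' else manip.grab_frame(c); look(c,['paper1'],5)
print(manip.sense()['eef_pos'])
E
```

```text
time: 8.07
eef_pos: [0.5239, -0.1415, 0.199]
orientation: [0.756, 0.654, -0.0, -0.0]
ft_force: [-0.8, -0.1, -0.1]
grip_width: 0.744
finger_force: 0.0
wrist paper1 [ 0.6088 -0.1159  0.042 ] 0.76
scene paper1 [0.6442 0.1354 0.0379] 0.71
scene paper1 [0.5591 0.3926 0.015 ] 0.71
scene paper1 [ 0.6144 -0.1124  0.0442] 0.69
scene paper1 [ 0.5173 -0.0782  0.0439] 0.61
scene paper1 [ 0.5    -0.3334  0.026 ] 0.5
side paper1 [0.6319 0.1244 0.0351] 0.53
side paper1 [ 0.5058 -0.0861  0.0383] 0.45
[ 0.52388282 -0.14211424  0.19926983]
```

View pics/w2.png

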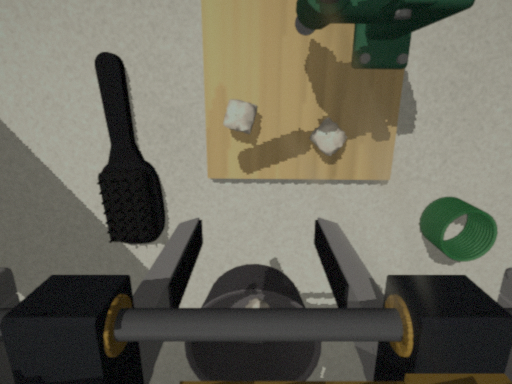

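Both right-hand balls show at (240,116) and (329,138).

Run:
```python
from h import *
f=manip.grab_frame('wrist'); print(unproj(f,[[240,116],[329,137]],.032),manip.sense()['eef_pos'])
```

```text
[[ 0.51236136 -0.07975933  0.032     ]
 [ 0.60632742 -0.11666437  0.032     ]] [ 0.52393079 -0.14193105  0.19933074]
```

```bash
python3 -m pendant '[[70,-12,40,0,0,0,0],[70,-12,61,-20,0,0,0],[70,-12,61,-60,0,0,0],[70,-12,61,-100,0,0,0],[70,-12,61,-140,0,0,0],[70,-12,61,-165,0,0,0],[70,-12,61,-181,0,0,0],[70,-12,61,-181,0,0,0],[70,-12,61,-181,0,0,0]]'; python3 -m pendant '[[0,0,0,0,0,0,0],[0,0,0,0,0,0,0],[0,0,0,0,0,0,0],[0,0,0,0,0,0,0],[0,0,0,0,0,0,0],[0,0,0,0,0,0,0],[0,0,0,0,0,0,0],[0,0,0,0,0,0,0],[0,0,0,0,0,0,0]]'; python3 -m pendant '[[0,0,0,40,0,0,0],[0,0,0,80,0,0,0],[0,0,0,120,0,0,0],[0,0,0,145,0,0,0],[0,-4,-40,160,0,0,0],[0,-10,-80,160,0,0,0],[0,-16,-120,160,0,0,0],[0,-22,-160,160,0,0,0],[0,-28,-200,160,0,0,0],[0,-28,-240,160,0,0,0],[0,-28,-260,140,0,0,0],[0,-28,-260,120,0,0,0]]'
```

```text
time: 9.17
eef_pos: [0.5119, -0.0804, 0.0179]
orientation: [0.757, 0.654, -0.0, -0.0]
ft_force: [0.7, -0.2, 0.2]
grip_width: 0.741
finger_force: 0.0
time: 9.92
eef_pos: [0.5121, -0.0801, 0.0186]
orientation: [0.757, 0.654, 0.0, 0.0]
ft_force: [0.2, -0.4, 1.8]
grip_width: 0.341
finger_force: 30.0
time: 10.92
eef_pos: [0.4835, -0.3442, 0.1382]
orientation: [0.758, 0.652, 0.0, 0.001]
ft_force: [0.0, 0.2, -0.2]
grip_width: 0.342
finger_force: 30.0
```

```bash
python3 -m pendant '[[0,0,0,-40,0,0,0],[0,0,0,-60,0,0,0],[0,0,0,-60,0,0,0],[60,0,0,-60,0,0,0],[60,0,0,-60,0,0,0],[60,0,0,-60,0,0,0],[60,0,0,-60,0,0,0],[60,0,0,-60,0,0,0],[60,0,0,-20,0,0,0],[60,0,0,20,0,0,0],[60,0,0,60,0,0,0],[60,0,0,60,0,0,0]]'; python3 -m pendant '[[70,20,36,0,0,0,0],[70,40,72,0,0,0,0],[70,60,108,0,0,0,0],[70,80,144,0,0,0,0],[70,100,180,0,0,0,0],[70,123,200,0,0,0,0],[70,123,224,0,0,0,0],[70,123,224,0,0,0,0],[70,123,224,0,0,0,0]]'
python3 - <<'E'
from h import *
for c in('wrist','scene','side'):
    f=manip.grab_frame(c); look(c,['paper1'],5)
print(manip.sense()['eef_pos'])
E
```

```text
time: 11.92
eef_pos: [0.4861, -0.3417, 0.2074]
orientation: [0.757, 0.654, 0.001, 0.006]
ft_force: [0.1, -0.1, 1.4]
grip_width: 0.642
finger_force: 0.0
time: 12.67
eef_pos: [0.6072, -0.1152, 0.1986]
orientation: [0.756, 0.655, 0.0, 0.0]
ft_force: [0.6, -0.7, 0.2]
grip_width: 0.744
finger_force: 0.0
wrist paper1 [ 0.6065 -0.1174  0.0421] 0.93
wrist paper1 [ 0.501  -0.3475  0.0363] 0.57
scene paper1 [ 0.613  -0.1143  0.0406] 0.61
scene paper1 [0.6475 0.1354 0.0379] 0.5
scene paper1 [ 0.501  -0.3345  0.0271] 0.46
side paper1 [ 0.5997 -0.1229  0.0408] 0.68
[ 0.60686626 -0.11708229  0.19857395]
```

```bash
python3 -m pendant '[[70,0,0,-40,0,0,0],[70,0,0,-80,0,0,0],[70,0,0,-120,0,0,0],[70,0,0,-150,0,0,0],[70,0,0,-170,0,0,0],[70,0,0,-180,0,0,0],[70,0,0,-180,0,0,0],[70,0,0,-180,0,0,0]]'; python3 -m pendant '[[0,0,0,0,0,0,0],[0,0,0,0,0,0,0],[0,0,0,0,0,0,0],[0,0,0,0,0,0,0],[0,0,0,0,0,0,0],[0,0,0,0,0,0,0],[0,0,0,0,0,0,0],[0,0,0,0,0,0,0],[0,0,0,0,0,0,0]]'; python3 -m pendant '[[0,0,0,40,0,0,0],[0,0,0,80,0,0,0],[0,0,0,120,0,0,0],[0,0,0,150,0,0,0],[0,-20,-36,160,0,0,0],[0,-40,-72,160,0,0,0],[0,-60,-108,160,0,0,0],[0,-80,-144,160,0,0,0],[0,-100,-180,160,0,0,0],[0,-121,-210,160,0,0,0],[0,-121,-224,140,0,0,0],[0,-121,-224,120,0,0,0]]'; python3 -m pendant '[[0,0,0,-40,0,0,0],[0,0,0,-60,0,0,0],[0,0,0,-60,0,0,0],[60,0,0,-60,0,0,0],[60,0,0,-60,0,0,0],[60,0,0,-60,0,0,0],[60,0,0,-60,0,0,0],[60,0,0,-60,0,0,0],[60,0,0,-20,0,0,0],[60,0,0,20,0,0,0],[60,0,0,60,0,0,0],[60,0,0,60,0,0,0]]'; python3 -c "
from h import *
manip.grab_frame('wrist');look('wrist',['paper1'],4);print(manip.sense()['eef_pos'])"
```

```text
time: 13.63
eef_pos: [0.6073, -0.1166, 0.0189]
orientation: [0.757, 0.654, 0.0, 0.0]
ft_force: [-0.5, -0.3, 0.5]
grip_width: 0.742
finger_force: 0.0
time: 14.38
eef_pos: [0.6071, -0.1161, 0.0185]
orientation: [0.757, 0.654, 0.0, 0.0]
ft_force: [-1.4, 0.6, 1.3]
grip_width: 0.322
finger_force: 30.0
time: 15.38
eef_pos: [0.4851, -0.3435, 0.1389]
orientation: [0.758, 0.652, 0.0, 0.001]
ft_force: [0.2, -0.0, -0.8]
grip_width: 0.318
finger_force: 30.0
time: 16.38
eef_pos: [0.4881, -0.3416, 0.2074]
orientation: [0.757, 0.654, 0.001, 0.006]
ft_force: [0.5, -0.1, 1.1]
grip_width: 0.636
finger_force: 0.0
wrist paper1 [ 0.4554 -0.3139  0.0285] 0.91
wrist paper1 [ 0.4966 -0.3443  0.0323] 0.76
wrist paper1 [ 0.4491 -0.3534  0.0307] 0.62
[ 0.48653023 -0.34045459  0.20038187]
```

```bash
python3 -m pendant '[[70,0,0,40,0,0,0],[70,10,20,75,0,0,0],[70,20,50,100,0,0,0],[70,32,89,100,0,0,0],[70,44,128,100,0,0,0],[70,56,167,100,0,0,0],[70,68,206,100,0,0,0],[70,80,245,100,0,0,0],[70,92,284,100,0,0,0],[70,104,323,100,0,0,0],[70,116,362,100,0,0,0],[70,128,400,100,0,0,0]]'; python3 -m pendant '[[70,12,38,0,0,0,0],[70,23,74,0,0,0,0],[70,23,74,-40,0,0,0],[70,23,74,-80,0,0,0],[70,23,74,-100,0,0,0],[70,23,74,-100,0,0,0]]'
python3 - <<'E'
from h import *
for c in('wrist','scene','side'):
    f=save(c,'w3.png') if c=='wrist' else manip.grab_frame(c); look(c,['paper1'],5)
    if c=='wrist': look(c,['brush_back','mark_far','tray'],2)
print(manip.sense()['eef_pos'])
E
```

```text
time: 17.48
eef_pos: [0.614, 0.0621, 0.297]
orientation: [0.757, 0.654, -0.001, -0.001]
ft_force: [0.1, -1.4, -0.6]
grip_width: 0.747
finger_force: 0.0
time: 17.98
eef_pos: [0.6348, 0.1338, 0.1915]
orientation: [0.757, 0.654, -0.004, -0.003]
ft_force: [-0.3, -0.7, -0.5]
grip_width: 0.744
finger_force: 0.0
wrist paper1 [0.6394 0.1329 0.0443] 0.77
wrist brush_back [0.7517 0.2369 0.0403] 0.57
scene paper1 [ 0.4568 -0.3462  0.027 ] 0.65
scene paper1 [0.6443 0.1372 0.0385] 0.62
scene paper1 [ 0.498  -0.3344  0.0287] 0.56
scene paper1 [ 0.4563 -0.3116  0.0318] 0.42
side paper1 [0.6329 0.126  0.0387] 0.54
[0.6373259  0.13383878 0.19942694]
```

View pics/w3.png

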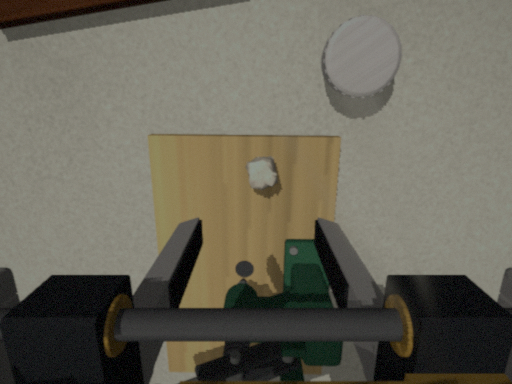

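The last ball is at (262,174), centred between the fingers, and the tray wall shows at upper left.

```bash
python3 -c "
from h import *
f=manip.grab_frame('wrist');print('anvil',unproj(f,[[245,269]],.015),'corners',unproj(f,[[150,135],[339,136]],.015))"
python3 -m pendant '[[70,0,0,-40,0,0,0],[70,0,0,-80,0,0,0],[70,0,0,-120,0,0,0],[70,0,0,-150,0,0,0],[70,0,0,-170,0,0,0],[70,0,0,-180,0,0,0],[70,0,0,-180,0,0,0],[70,0,0,-180,0,0,0]]'; python3 -m pendant '[[0,0,0,0,0,0,0],[0,0,0,0,0,0,0],[0,0,0,0,0,0,0],[0,0,0,0,0,0,0],[0,0,0,0,0,0,0],[0,0,0,0,0,0,0],[0,0,0,0,0,0,0],[0,0,0,0,0,0,0],[0,0,0,0,0,0,0]]'; python3 -m pendant '[[0,0,0,40,0,0,0],[0,0,0,80,0,0,0],[0,0,0,120,0,0,0],[0,0,0,160,0,0,0],[0,0,0,200,0,0,0],[0,0,0,240,0,0,0],[0,0,0,280,0,0,0],[0,0,0,280,0,0,0]]'; python3 -m pendant '[[0,-12,-39,0,0,0,0],[0,-24,-78,0,0,0,0],[0,-36,-117,0,0,0,0],[0,-48,-156,0,0,0,0],[0,-60,-195,0,0,0,0],[0,-72,-234,0,0,0,0],[0,-84,-273,0,0,0,0],[0,-96,-312,0,0,0,0],[0,-108,-351,0,0,0,0],[0,-120,-390,0,0,0,0],[0,-132,-429,0,0,0,0],[0,-145,-468,0,0,0,0]]'
```

```text
anvil [[ 5.99640978e-01 -3.96561603e-04  1.50000000e-02]] corners [[0.51787691 0.18918047 0.015     ]
 [0.73517384 0.15615047 0.015     ]]
time: 19.15
eef_pos: [0.6375, 0.1339, 0.0192]
orientation: [0.757, 0.654, 0.0, 0.0]
ft_force: [-0.5, 0.5, 1.0]
grip_width: 0.744
finger_force: 0.0
time: 19.9
eef_pos: [0.6371, 0.1338, 0.0185]
orientation: [0.757, 0.654, 0.0, 0.0]
ft_force: [-0.0, 0.7, 0.9]
grip_width: 0.354
finger_force: 3.0
time: 20.57
eef_pos: [0.6383, 0.1341, 0.3075]
orientation: [0.757, 0.654, 0.005, 0.003]
ft_force: [-0.4, 0.8, 1.3]
grip_width: 0.341
finger_force: 30.0
time: 21.57
eef_pos: [0.4911, -0.3359, 0.2982]
orientation: [0.757, 0.654, 0.0, 0.0]
ft_force: [0.6, -0.1, 0.2]
grip_width: 0.341
finger_force: 30.0
```

```bash
python3 -m pendant '[[0,-8,-6,-40,0,0,0],[0,-8,-6,-80,0,0,0],[0,-8,-6,-120,0,0,0],[0,-8,-6,-160,0,0,0],[0,-8,-6,-200,0,0,0],[0,-8,-6,-218,0,0,0],[0,-8,-6,-218,0,0,0],[60,-8,-6,-218,0,0,0],[60,-8,-6,-218,0,0,0],[60,-8,-6,-218,0,0,0],[60,-8,-6,-218,0,0,0],[60,-8,-6,-218,0,0,0]]'; python3 -m pendant '[[60,0,0,40,0,0,0],[60,0,0,80,0,0,0],[60,0,0,120,0,0,0],[60,0,0,120,0,0,0],[60,0,0,120,0,0,0]]';  python3 - <<'E'
from h import *
for c in('wrist',): manip.grab_frame(c); look(c,['paper1'],5)
print(manip.sense()['eef_pos'])
E
```

```text
time: 22.57
eef_pos: [0.4845, -0.3404, 0.0816]
orientation: [0.757, 0.654, 0.0, 0.001]
ft_force: [-0.3, 0.4, -0.1]
grip_width: 0.627
finger_force: 0.0
time: 22.98
eef_pos: [0.4848, -0.3407, 0.2032]
orientation: [0.757, 0.654, 0.0, 0.003]
ft_force: [-0.2, 0.2, 0.4]
grip_width: 0.636
finger_force: 0.0
wrist paper1 [ 0.4733 -0.3328  0.0486] 0.78
wrist paper1 [ 0.452  -0.3146  0.0277] 0.77
wrist paper1 [ 0.4965 -0.3401  0.0323] 0.69
wrist paper1 [ 0.4419 -0.3472  0.0315] 0.64
[ 0.48380753 -0.3399283   0.19982758]
```

```bash
python3 -m pendant '[[60,0,0,40,0,0,0],[60,0,10,80,0,0,0],[60,0,40,110,0,0,7],[60,-8,80,110,0,0,14],[60,-16,120,110,0,0,21],[60,-24,160,110,0,0,28],[60,-32,200,110,0,0,35],[60,-40,240,110,0,0,42],[60,-40,280,110,0,0,49],[60,-40,320,110,0,0,56],[60,-40,360,110,0,0,63],[60,-40,400,110,0,0,70]]'; python3 -m pendant '[[60,0,40,0,0,0,7],[60,0,80,0,0,0,14],[60,0,120,0,0,0,21],[60,0,160,0,0,0,27],[60,0,200,0,0,0,27],[60,0,240,0,0,0,27],[60,0,280,0,0,0,27],[60,5,320,-10,0,0,27],[60,10,332,-40,0,0,27],[60,16,332,-80,0,0,27],[60,16,332,-110,0,0,27],[60,16,332,-110,0,0,27]]'
python3 - <<'E'
from h import *
save('wrist','w4.png'); look('wrist',['brush_back','mark_far','mark_near','brush_mid','tray'],3)
s=manip.sense();print(s['eef_pos'],s['joint_positions'])
E
```

```text
time: 24.08
eef_pos: [0.4433, 0.0617, 0.3093]
orientation: [0.242, 0.97, -0.0, -0.001]
ft_force: [1.3, -0.6, 0.4]
grip_width: 0.638
finger_force: 0.0
time: 25.08
eef_pos: [0.4578, 0.3904, 0.1923]
orientation: [0.012, 1.0, -0.004, -0.005]
ft_force: [-0.1, 1.1, -1.4]
grip_width: 0.637
finger_force: 0.0
wrist brush_back [0.5338 0.3876 0.0229] 0.68
wrist brush_mid [0.5355 0.3908 0.0198] 0.73
[0.46062435 0.39220391 0.20273547] [ 6.44792696e-01  4.23258788e-01  1.36059243e+00  3.25239189e-05
  1.35440605e+00 -9.02382028e-01]
```

View pics/w4.png

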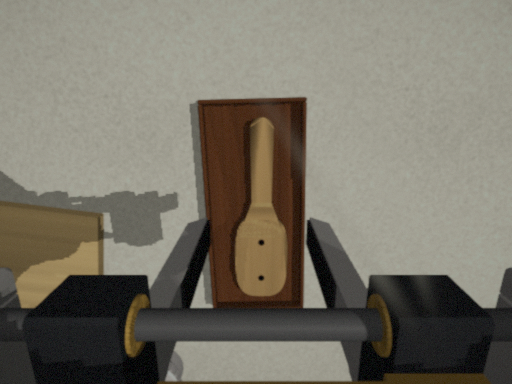

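The brush back lies in the tray. Its marks are at (262,242) and (262,278), and the handle end is at (263,118).

Run:
```python
from h import *
f=manip.grab_frame('wrist'); p=unproj(f,[[262,242],[261.5,278],[262.5,118],[256,180.0]],.017); print(p)
d=p[1]-p[2]; print(np.degrees(np.arctan2(d[1],d[0])),np.linalg.norm(d), 'grip pt', p[0]-.087*d/np.linalg.norm(d))
print('tray',unproj(f,[[199,101],[306,98]],.02), manip.sense()['eef_pos'])
```

```text
[[0.5598257  0.39525733 0.017     ]
 [0.61265027 0.39353616 0.017     ]
 [0.40339403 0.39894976 0.017     ]
 [0.4769252  0.38962044 0.017     ]]
-1.4819514060533152 0.2093262616336693 grip pt [0.4728548  0.39750733 0.017     ]
tray [[0.38283322 0.32804523 0.02      ]
 [0.38241971 0.44803158 0.02      ]] [0.46053617 0.39210184 0.20238993]
```

```bash
python3 -m pendant '[[60,7,4,-40,0,0,0],[60,7,4,-80,0,0,0],[60,7,4,-120,0,0,0],[60,7,4,-150,0,0,0],[60,7,4,-175,0,0,0],[60,7,4,-189,0,0,0],[60,7,4,-194,0,0,0],[60,7,4,-194,0,0,0],[60,7,4,-194,0,0,0]]'; python3 -m pendant '[[0,0,0,0,0,0,0],[0,0,0,0,0,0,0],[0,0,0,0,0,0,0],[0,0,0,0,0,0,0],[0,0,0,0,0,0,0],[0,0,0,0,0,0,0],[0,0,0,0,0,0,0],[0,0,0,0,0,0,0],[0,0,0,0,0,0,0]]'; python3 -m pendant '[[0,0,0,20,0,0,0],[0,0,0,40,0,0,0],[0,0,0,60,0,0,0],[0,0,0,80,0,0,0],[0,0,0,100,0,0,0],[0,0,0,100,0,0,0],[0,0,0,100,0,0,0]]'
python3 - <<'E'
from h import *
save('side','d5.png'); a=save('scene','s5.png'); s=manip.sense();print(s['eef_pos'],s['moment'])
cv2.imwrite('pics/c5.png',np.vstack([cv2.resize(cv2.imread('pics/d5.png')[100:260,60:260],(500,300)),cv2.resize(cv2.imread('pics/s5.png')[170:330,312:512],(500,300))]))
E
```

```text
time: 26.18
eef_pos: [0.4679, 0.3964, 0.0081]
orientation: [0.012, 1.0, 0.001, 0.001]
ft_force: [-0.8, -0.2, 0.6]
grip_width: 0.638
finger_force: 0.0
time: 26.93
eef_pos: [0.4671, 0.3959, 0.0066]
orientation: [0.012, 1.0, 0.0, 0.0]
ft_force: [-0.1, -0.6, 2.9]
grip_width: 0.267
finger_force: 29.9
time: 27.52
eef_pos: [0.4672, 0.3961, 0.1067]
orientation: [0.012, 1.0, 0.0, 0.0]
ft_force: [-0.5, -1.4, -0.6]
grip_width: 0.267
finger_force: 29.9
[0.46659211 0.39550577 0.10495616] [0.01383613 0.05424409 0.02120453]
```

View pics/c5.png

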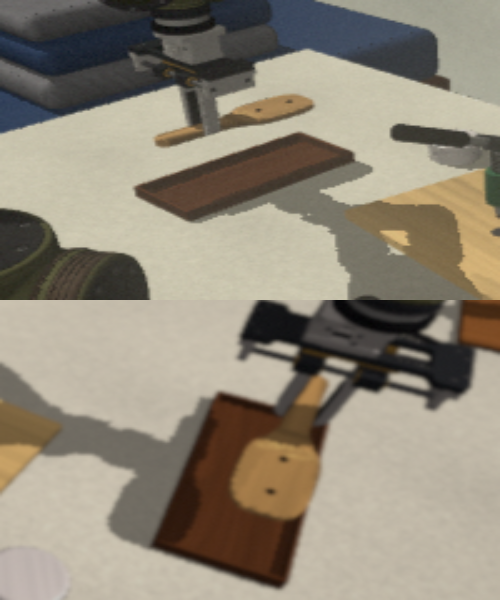

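The brush hangs level in the grip in both crops. Now I'll swing it to the left side of the press with the paddle towards the punch.

```bash
python3 -m pendant '[[0,14,-11,5,0,0,-7],[0,28,-22,10,0,0,-14],[0,42,-33,15,0,0,-21],[0,56,-44,15,0,0,-28],[0,70,-55,15,0,0,-35],[0,84,-66,15,0,0,-42],[0,98,-77,15,0,0,-49],[0,112,-88,15,0,0,-56],[0,126,-99,15,0,0,-63],[0,140,-110,15,0,0,-70],[0,154,-121,15,0,0,-77],[0,169,-133,15,0,0,-84]]'; python3 -m pendant '[[0,0,0,0,0,0,-7],[0,0,0,0,0,0,-13],[0,0,0,0,0,0,-13],[0,0,0,-30,0,0,-13],[0,0,0,-50,0,0,-13],[0,0,0,-50,0,0,-13]]'
python3 - <<'E'
from h import *
from scipy.spatial.transform import Rotation as Ro
f=save('wrist','w5.png'); s=manip.sense();print(s['eef_pos'],Ro.from_quat(s['orientation']).as_matrix()[:,1])
E
```

```text
time: 28.62
eef_pos: [0.6361, 0.2622, 0.1195]
orientation: [0.68, 0.733, -0.001, -0.001]
ft_force: [-0.7, 0.5, -0.1]
grip_width: 0.265
finger_force: 29.9
time: 29.12
eef_pos: [0.6336, 0.2622, 0.0657]
orientation: [0.755, 0.655, -0.004, -0.002]
ft_force: [-0.1, -0.6, -2.0]
grip_width: 0.265
finger_force: 29.9
[0.63461649 0.26253716 0.0685402 ] [ 0.98985646 -0.14199329 -0.00470093]
```

View pics/w5.png

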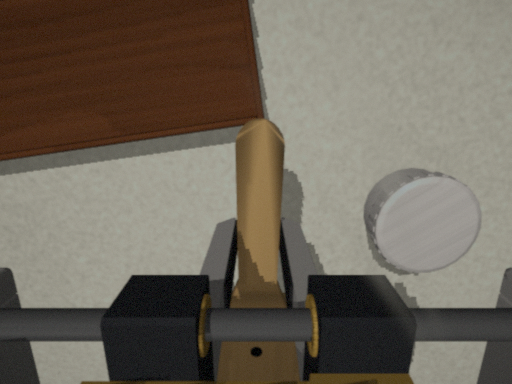

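The handle points away from the press, the near mark shows at (256,352) under the gripper, and the tin is clear at (425,220).

```bash
python3 -m pendant '[[0,0,0,-30,0,0,0],[0,0,0,-44,0,0,0],[0,0,0,-50,0,0,0],[0,0,0,-51,0,0,0],[0,0,0,-51,0,0,0],[0,0,0,-51,0,0,0]]'
python3 - <<'E'
from h import *
a=manip.grab_frame('scene');b=manip.grab_frame('side')
im=[]
for f in(a,b):
    u,v=proj(f,[.605,.1,.02])[0].astype(int); im.append(cv2.resize(np.ascontiguousarray(f['img'][v-60:v+60,u-80:u+80,::-1]),(400,300),interpolation=cv2.INTER_CUBIC)); print(u,v)
cv2.imwrite('pics/c6.png',np.hstack(im)); print(manip.sense()['eef_pos'],manip.sense()['ft_force'])
E
```

```text
time: 29.67
eef_pos: [0.6365, 0.263, 0.0214]
orientation: [0.757, 0.654, 0.0, 0.0]
ft_force: [0.9, 0.4, -0.9]
grip_width: 0.269
finger_force: 30.0
292 247
239 209
[0.63637598 0.26300986 0.02125038] [ 0.05159568  0.36180415 -0.21437797]
```

View pics/c6.png

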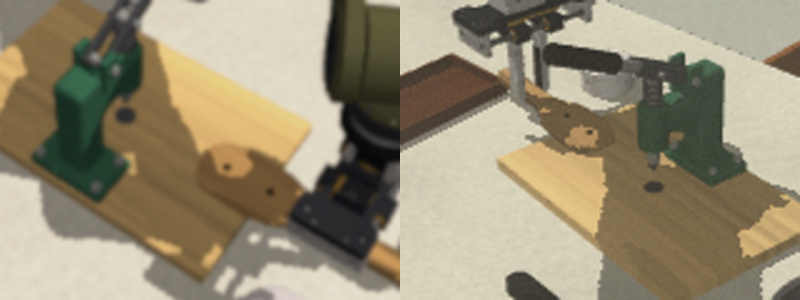

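The scene crop shows the far mark at (228,167) and the anvil dot at (125,116). In the side crop they are at (188,132) and (254,186).

Run:
```python
from h import *
a=manip.grab_frame('scene');b=manip.grab_frame('side')
c,s=np.cos(np.radians(8.45)),np.sin(np.radians(8.45))
for f,m,n,v in((a,[303.2,253.8],[320,263.4],[262,233.4]),(b,[234.2,201.8],[225.8,195],[260.6,223.4])):
    M=unproj(f,m,.031)[0];N=unproj(f,n,.031)[0];V=unproj(f,v,.015)[0]; d=V-M
    print(M,N,V,'d world',d[:2]*1000,'press',1000*np.array([c*d[0]-s*d[1],s*d[0]+c*d[1]]))
```

```text
[0.61802816 0.13568776 0.031     ] [0.62494645 0.18350056 0.031     ] [0.59839055 0.00795898 0.015     ] d world [ -19.6376133  -127.72877962] press [  -0.65516822 -129.22789078]
[0.61457872 0.13053061 0.031     ] [0.62566269 0.17975648 0.031     ] [0.59942004 0.00568224 0.015     ] d world [ -15.15867402 -124.84836364] press [   3.35188343 -125.72057977]
```

```bash
python3 -m pendant '[[0,-3,-20,0,0,0,0],[0,-6,-40,0,0,0,0],[0,-9,-60,0,0,0,0],[0,-12,-80,0,0,0,0],[0,-14,-98,0,0,0,0],[0,-16,-112,0,0,0,0],[0,-17,-121,0,0,0,0],[0,-18,-126,0,0,0,0],[0,-18,-126,0,0,0,0],[0,-18,-126,-2,0,0,0],[0,-18,-126,-4,0,0,0],[0,-18,-126,-4,0,0,0]]'; python3 -m pendant '[[0,0,0,0,0,0,0],[0,0,0,0,0,0,0],[50,0,0,0,0,0,0],[50,0,0,0,0,0,0],[50,0,0,0,0,0,0],[50,0,0,0,0,0,0],[50,0,0,0,0,0,0]]';  python3 -m pendant '[[50,0,0,30,0,0,0],[50,5,30,60,0,0,0],[50,10,60,100,0,0,0],[50,15,90,140,0,0,0],[50,15,90,160,0,0,0],[50,15,90,160,0,0,0],[50,15,90,160,0,0,0],[50,15,90,160,0,0,0]]'
python3 - <<'E'
from h import *
f=save('wrist','w6.png');a=manip.grab_frame('scene');b=manip.grab_frame('side')
im=[]
for g in(f,a,b):
    u,v=proj(g,[.6,.02,.03])[0].astype(int); u0,v0=u-50,max(0,min(v-50,284)); print(u0,v0)
    im.append(cv2.resize(np.ascontiguousarray(g['img'][v0:v0+100,u0:u0+100,::-1]),(400,400),interpolation=cv2.INTER_CUBIC))
cv2.imwrite('pics/c7.png',cv2.resize(np.hstack(im),(800,267)) if 0 else np.vstack([np.hstack(im[:2]),])); cv2.imwrite('pics/c7b.png',im[2])
np.savez('f7.npz',**{k+q:np.array(g[q]) for k,g in zip('wsd',(f,a,b)) for q in('img','camera_matrix','R','t')})
print(manip.sense()['eef_pos'])
E
```

```text
time: 30.87
eef_pos: [0.6181, 0.1376, 0.0163]
orientation: [0.756, 0.654, 0.0, 0.0]
ft_force: [0.3, -0.2, 0.6]
grip_width: 0.268
finger_force: 30.0
time: 31.45
eef_pos: [0.6181, 0.1369, 0.0164]
orientation: [0.757, 0.654, -0.0, -0.0]
ft_force: [0.1, -1.0, -0.2]
grip_width: 0.525
finger_force: 0.0
time: 32.12
eef_pos: [0.6327, 0.2265, 0.1754]
orientation: [0.757, 0.654, -0.001, -0.0]
ft_force: [0.1, 0.8, -0.4]
grip_width: 0.525
finger_force: 0.0
206 284
215 182
207 167
[0.63267553 0.22615109 0.17491404]
```

View pics/c7.png

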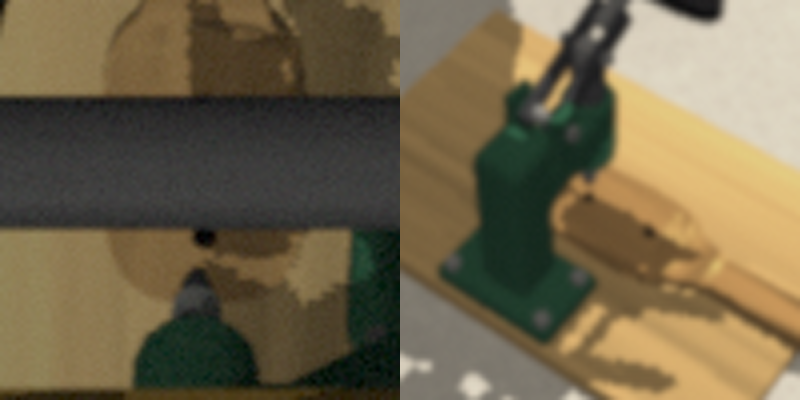

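View pics/c7b.png

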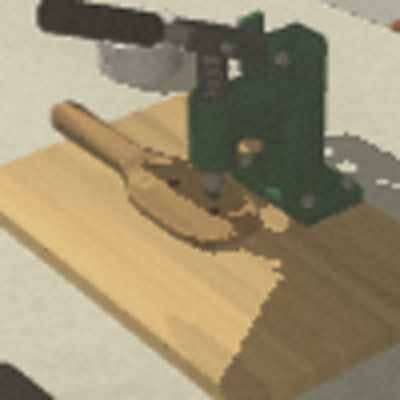

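The wrist crop shows the far mark at (204,236) and the punch point at (197,272). The scene crop has them at (188,198) and (189,180), and the side crop at (213,208) and (212,193). They are nearly aligned, so next I'll work out the offset.

```bash
cat > off.py <<'E'
from h import *
import sys
c,s=np.cos(np.radians(8.45)),np.sin(np.radians(8.45))
def run(npz,obs):
    z=np.load(npz)
    for k,m,t in obs:
        f={q:z[k+q] for q in('camera_matrix','R','t')}
        M=unproj(f,m,.027)[0];V=unproj(f,t,.040)[0];d=(V-M)*1000
        print(k,np.round(M,4),np.round(V,4),'tip-mark world',np.round(d[:2],1),'press',np.round([c*d[0]-s*d[1],s*d[0]+c*d[1]],1),'tip proj if aligned',np.round(proj(f,M+[0,0,.013]),1))
E
python3 - <<'E'
from off import *
run('f7.npz',[('w',[257,343],[255.3,352]),('s',[262,231.5],[262.3,227]),('d',[260.3,219],[260,215.3])])
E
```

```text
w [0.5979 0.005  0.027 ] [0.5956 0.0037 0.04  ] tip-mark world [-2.3 -1.3] press [-2.  -1.6] tip proj if aligned [[256.9 351. ]]
s [0.6007 0.0092 0.027 ] [0.5957 0.0076 0.04  ] tip-mark world [-5.  -1.6] press [-4.7 -2.3] tip proj if aligned [[262.  228.6]]
d [0.6027 0.0098 0.027 ] [0.6022 0.0104 0.04  ] tip-mark world [-0.6  0.6] press [-0.6  0.5] tip proj if aligned [[260.3 215.3]]
```

Run:
```python
from h import *
z=np.load('f7.npz'); g=cv2.cvtColor(z['wimg'],cv2.COLOR_RGB2GRAY).astype(float)
print(g[340:362,246:268].astype(int))
b=cv2.cvtColor(z['dimg'],cv2.COLOR_RGB2GRAY).astype(int); print(b[206:224,252:270])
```

```text
[[ 56  51  51  55  50  53  49  53  46  43  41  41  45  46  47  47  44  46
   47  47  47  43]
 [ 77  73  74  75  74  74  74  69  46  33  20  28  32  39  46  53  52  51
   47  48  46  50]
 [ 98  95  96  96  97  97  94  85  53   7   4   8   3  20  50  56  52  57
   55  59  56  53]
 [100 100 100 105 100 102  98  84  46   9   8   7   9  19  50  59  61  58
   59  61  58  54]
 [ 96  99 101 100  99  99  98  89  61  29   4  17  18  32  49  62  60  57
   56  59  57  62]
 [100 100 100 102 101  98  99  99  82  59  46  34  34  51  56  59  60  59
   54  55  56  56]
 [100  99  98 100  99  98 100  99 102  94  80  77  74  69  60  60  59  62
   58  57  58  51]
 [100  97 101  98 102 101  99 100 100 100  97  95  96  83  66  67  78  74
   75  66  63  60]
 [ 99 101 102  98  99 100 102 100 101 100  96  89  93  84  78  86  96  93
   92  83  77  70]
 [100  99  98  99 101 102  97  97  98  93  85  72  68  82  87  92  92  97
   93  94  91  93]
 [101  97  99 100 100 100  98  91  79  76  79  74  59  63  64  79  86  84
   88  91  95  94]
 [104 100  96  99  97  96  93  78  50  39  39  52  61  57  60  61  62  60
   
[... 1597 characters left out ...]
 87  88  86  94  92  73]
 [ 97  93  88  89  92  88  74  67  66  69  84  89  86  87  97  91  98  94]
 [143 108  98  90  89  90  89  76  65  73  86  90  89  87  89  93 125 105]
 [146 141 145 103  90  92  86  89  81  87  87  87  89  86  89  88  92 128]
 [143 145 141 141 103  96  90  89  85  84  86  85  86  86  86  91 135 145]
 [144 146 143 144 141 141 102  73  56  60  86  89  94  91  88 129 134 137]
 [142 147 142 144 141 143 143 101  69  74  89  88 131 132 134 132  95  88]
 [139 141 144 142 142 140 139 142 142 142 103  96  90  88  85  84  85  87]
 [134 134 139 146 144 144 144 142 142 142 140 144 103  87  84  86  83  83]
 [138 136 135 139 145 143 142 142 141 143 140 141 142  99  87  89  85  84]]
```

```bash
python3 -m pendant '[[50,0,0,-30,0,0,0],[50,-5,-30,-60,0,0,0],[50,-10,-60,-90,0,0,0],[50,-15,-90,-120,0,0,0],[50,-15,-90,-145,0,0,0],[50,-15,-90,-160,0,0,0],[50,-15,-90,-160,0,0,0],[50,-15,-90,-160,0,0,0]]'; python3 -m pendant '[[0,0,0,0,0,0,0],[0,0,0,0,0,0,0],[0,0,0,0,0,0,0],[0,0,0,0,0,0,0],[0,0,0,0,0,0,0],[0,0,0,0,0,0,0],[0,-1,-1,1,0,0,0],[0,-2,-1,1,0,0,0],[0,-2,-1,1,0,0,0],[0,-2,-1,0,0,0,0],[0,-2,-1,0,0,0,0],[0,-2,-1,0,0,0,0]]'; python3 -m pendant '[[50,0,0,0,0,0,0],[50,0,0,0,0,0,0],[50,0,0,0,0,0,0],[50,0,0,0,0,0,0],[50,0,0,0,0,0,0],[50,0,0,30,0,0,0],[50,5,30,60,0,0,0],[50,10,60,100,0,0,0],[50,15,90,140,0,0,0],[50,15,90,160,0,0,0],[50,15,90,160,0,0,0],[50,15,90,160,0,0,0]]'
cat > cap.py <<'E'
from h import *
import sys
n=sys.argv[1]; d={}
for k,c in zip('wsd',('wrist','scene','side')):
    g=manip.grab_frame(c)
    for q in('img','camera_matrix','R','t'): d[k+q]=np.array(g[q])
np.savez(n,**d)
print(manip.sense()['eef_pos'],manip.sense()['ft_force'])
E
python3 cap.py f8.npz; python3 -c "
from h import *
z=np.load('f8.npz')
print(cv2.cvtColor(z['wimg'],cv2.COLOR_RGB2GRAY)[339:357,248:264]);print(cv2.cvtColor(z['dimg'],cv2.COLOR_RGB2GRAY)[212:224,254:268]);print(cv2.cvtColor(z['simg'],cv2.COLOR_RGB2GRAY)[222:238,254:270])"
```

```text
time: 32.93
eef_pos: [0.6176, 0.136, 0.0157]
orientation: [0.757, 0.653, -0.001, -0.0]
ft_force: [0.3, 0.3, 0.4]
grip_width: 0.533
finger_force: 0.0
time: 33.93
eef_pos: [0.6161, 0.1359, 0.0164]
orientation: [0.757, 0.654, -0.0, -0.0]
ft_force: [0.3, -0.2, -0.1]
grip_width: 0.27
finger_force: 30.0
time: 34.93
eef_pos: [0.6316, 0.2267, 0.1783]
orientation: [0.756, 0.654, 0.002, 0.001]
ft_force: [1.6, -0.3, -0.6]
grip_width: 0.53
finger_force: 0.0
[0.63054815 0.22519137 0.17478863] [ 0.11140266  0.81439389 -0.451214  ]
[[ 50  47  49  44  50  50  52  52  50  49  50  46  51  50  52  46]
 [ 50  55  53  48  51  40  40  39  43  45  47  45  42  51  50  47]
 [ 73  72  75  72  64  39  23  32  29  24  37  43  50  51  51  46]
 [ 99  97  98  91  77  42  15   2   2   7  24  48  54  60  61  55]
 [ 99  96 101  99  80  39  10  16  15   8  27  49  57  59  55  57]
 [102  98  96  97  90  60  35  22  21  14  41  52  58  58  56  57]
 [100  99 102  97  98  88  68  60  52  41  55  57  55  58  62  56]
 [100 102 100 101 100  99  96  95  78  62  57  61  55  59  58  58]
 [ 98  96  99 100 100 103  99 100  82  64
[... 1711 characters left out ...]
 112 135 147 150 149 149 147]
 [ 37  45  63  92 121 135 134 118 114 128 142 146 148 150 150 150]
 [ 43  57  77  91 105 118 116 108 109 125 141 146 148 148 149 150]
 [ 55  79  95 102  94  91  85  70  73  99 125 139 144 147 148 148]
 [ 83 106 117 113  92  83  75  60  62  82 103 120 131 141 147 148]
 [105 123 121 108  89  82  79  75  77  83  89  97 109 127 139 144]
 [114 116 106  92  83  81  82  82  82  84  85  87  92 106 119 123]
 [118 101  90  84  81  81  82  82  83  83  84  85  87  89  95  96]
 [122  99  86  83  83  83  82  82  83  83  84  85  85  86  86  86]
 [124 102  87  85  84  83  82  82  82  82  83  82  85  85  86  86]
 [121 110  93  87  86  85  84  83  82  82  82  83  83  85  85  86]]
```

The wrist numbers now put the mark and the point in line to about 0.5 mm. I'll go to the lever and lower the point close to the wood to check.

```bash
python3 -m pendant '[[0,0,0,40,0,0,0],[0,0,0,80,0,0,0],[0,0,0,115,0,0,0],[0,-20,-30,115,0,0,0],[0,-40,-60,115,0,0,0],[0,-60,-90,115,0,0,0],[0,-80,-120,115,0,0,0],[0,-100,-150,115,0,0,0],[0,-120,-180,115,0,0,0],[0,-136,-204,115,0,0,0],[0,-136,-204,100,0,0,0],[0,-136,-204,90,0,0,0]]'
python3 - <<'E'
from h import *
f=manip.grab_frame('wrist');a=manip.grab_frame('scene');b=manip.grab_frame('side')
im=[]
for g in(a,b):
    u,v=proj(g,[.5,.02,.24])[0].astype(int); print(u,v); im.append(cv2.resize(np.ascontiguousarray(g['img'][max(v-75,0):v+75,u-75:u+75,::-1]),(400,400)))
cv2.imwrite('pics/c8.png',np.hstack(im)); print(manip.sense()['eef_pos'],manip.sense()['ft_force'])
E
```

```text
time: 36.08
eef_pos: [0.4942, 0.0204, 0.2651]
orientation: [0.758, 0.653, -0.0, -0.0]
ft_force: [0.3, 0.2, 0.4]
grip_width: 0.004
finger_force: 0.0
284 149
229 165
[0.49485787 0.02206858 0.26518991] [0.46554352 0.66597493 0.3832889 ]
```

View pics/c8.png

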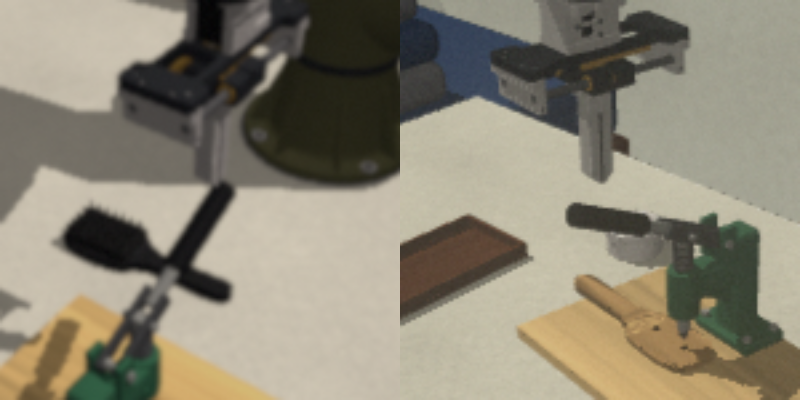

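The fingers sit above the lever sleeve in both views. Pushing down in stages and watching the force.

```bash
python3 -m pendant '[[0,0,0,-10,0,0,0],[0,0,0,-20,0,0,0],[0,-1,0,-27,0,0,0],[0,-3,0,-33,0,0,0],[0,-5,1,-40,0,0,0],[0,-6,1,-46,0,0,0],[0,-7,1,-50,0,0,0],[0,-7,1,-50,0,0,0],[0,-7,1,-50,0,0,0]]';  python3 -m pendant '[[0,-1,0,-4,0,0,0],[0,-2,0,-8,0,0,0],[0,-3,0,-11,0,0,0],[0,-4,1,-14,0,0,0],[0,-4,1,-14,0,0,0],[0,-4,1,-14,0,0,0]]'
python3 - <<'E'
from h import *
a=manip.grab_frame('scene');b=manip.grab_frame('side')
im=[]
for g in(a,b):
    u,v=proj(g,[.6,.0,.06])[0].astype(int); print(u-50,v-50); im.append(cv2.resize(np.ascontiguousarray(g['img'][v-50:v+50,u-50:u+50,::-1]),(400,400),interpolation=cv2.INTER_CUBIC))
cv2.imwrite('pics/c9.png',np.hstack(im)); s=manip.sense(); print(s['eef_pos'],s['ft_force'])
E
```

```text
time: 36.98
eef_pos: [0.4882, 0.0229, 0.2166]
orientation: [0.757, 0.654, 0.0, 0.0]
ft_force: [0.4, 0.9, 3.4]
grip_width: 0.006
finger_force: 1.5
time: 37.48
eef_pos: [0.4841, 0.0237, 0.2024]
orientation: [0.757, 0.654, -0.0, 0.0]
ft_force: [-0.9, -1.5, 2.9]
grip_width: 0.005
finger_force: 1.7
208 172
212 161
[0.48414778 0.02370421 0.20257573] [-0.29854604 -1.36219486  4.1837677 ]
```

View pics/c9.png

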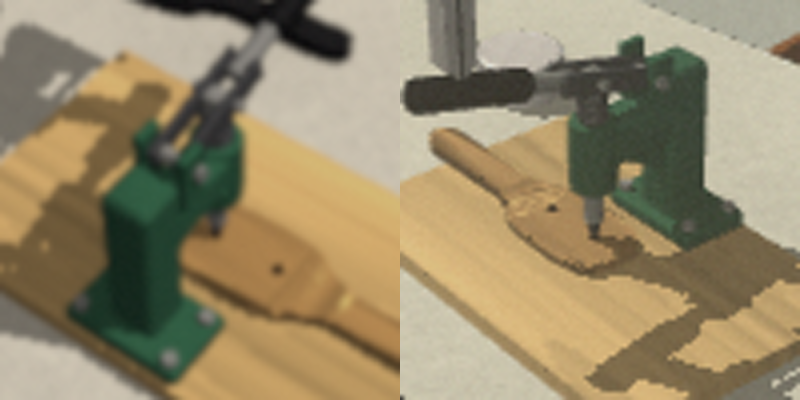

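The point is almost on the wood, sitting over the dark dot: side crop (194,235), scene crop (215,228). My picture allowance is used up (15 viewed against 14 allowed), so I'll work from numbers only from here.

```bash
python3 -m pendant '[[0,-1,0,-3,0,0,0],[0,-1,0,-6,0,0,0],[0,-2,0,-9,0,0,0],[0,-2,0,-9,0,0,0],[0,-2,0,-9,0,0,0]]'; python3 cap.py f9.npz; python3 -c "
from h import *
z=np.load('f9.npz')
print(cv2.cvtColor(z['dimg'],cv2.COLOR_RGB2GRAY)[210:226,252:270]);print(cv2.cvtColor(z['simg'],cv2.COLOR_RGB2GRAY)[222:236,252:270])"
```

```text
time: 38.0
eef_pos: [0.4821, 0.024, 0.1933]
orientation: [0.757, 0.654, 0.0, -0.0]
ft_force: [0.9, 0.7, 3.7]
grip_width: 0.003
finger_force: 1.9
[0.48215907 0.02393122 0.19356862] [0.15251245 1.30122314 3.84879422]
[[151 138 139 139 137 108  91  81  83  78  85 142 124  86  80  90  97  94]
 [143 140 136 139 137 131 101  94  97  89  93 145 151 101  77  77  84  96]
 [143 139 139 135 134 134 101  95  95  89  92 145 150 152  99  84  80  77]
 [135 141 143 139 136 131 100  98  98  89  90 117 132 144 149 131  88  76]
 [142 140 144 140 139 130 109  98  93  88  78 133 150 119 147 152 147  95]
 [143 143 144 143 141 135 106  97  95  88  84 131 138 143 146 133 147 152]
 [143 143 141 141 140 134 111 100  96  87  93 130 139 144 144 154 152 151]
 [144 142 142 141 141 142 113  91  87  71 111 131 133 139 138 140 144 150]
 [143 144 142 141 143 141 126  82  67  59 130 132 136 135 134 138 141 145]
 [142 144 142 139 140 139 141 106  70  68 127 136 132 131 134 134 136 134]
 [144 140 140 140 142 138 140  91  59  59  84  88  90  86 124 130  93  83]
 [137 141 144 143 141 142 140 138  94  93  89  92  89  87  8
[... 666 characters left out ...]
103 125 133 133 132 130]
 [ 52  55  54  54  59  70  81  77  66  65  74  88 109 127 134 137 135 134]
 [ 53  54  54  58  66  73  78  74  64  64  77  94 111 129 135 135 136 137]
 [ 53  54  56  64  72  76  76  74  65  57  72  96 118 131 134 134 136 136]
 [ 52  55  65  76  81  81  78  77  71  58  67  99 125 133 134 135 135 136]
 [ 53  63  82  98 102  97  88  91  95  86  93 113 129 134 134 134 134 135]
 [ 59  76 101 117 120 115 108 113 117 115 119 128 133 135 135 135 135 136]
 [ 64  91 116 126 126 125 124 125 126 127 130 132 134 135 135 134 134 134]
 [ 72 102 125 130 130 128 127 127 129 129 131 131 132 134 135 135 134 135]
 [ 78 108 130 134 132 132 130 129 128 128 129 130 131 132 134 134 135 135]]
```

Point and mark coincide in both cameras to about 1 px. Pressing now.

```bash
python3 -m pendant '[[0,0,0,-1,0,0,0],[0,0,0,-2,0,0,0],[0,0,0,-3,0,0,0],[0,0,0,-4,0,0,0],[0,0,0,-4,0,0,0],[0,0,0,-4,0,0,0]]'
```

```text
time: 38.65
eef_pos: [0.482, 0.0239, 0.1894]
orientation: [0.757, 0.654, -0.0, -0.0]
ft_force: [-1.8, 0.4, 4.6]
grip_width: 0.005
finger_force: 2.1
```

```bash
python3 -m pendant '[[0,0,0,-1,0,0,0],[0,0,0,-1,0,0,0],[0,0,0,-1,0,0,0]]'
```

```text
time: 38.9
eef_pos: [0.4821, 0.0238, 0.1884]
orientation: [0.757, 0.654, 0.0, 0.0]
ft_force: [-1.5, 1.1, 3.7]
grip_width: 0.006
finger_force: 2.1
```

```bash
python3 -m pendant '[[0,0,0,-1,0,0,0],[0,0,0,-1,0,0,0],[0,0,0,-1,0,0,0]]'; python3 -m pendant '[[0,0,0,-0.5,0,0,0],[0,0,0,-0.5,0,0,0],[0,0,0,-0.5,0,0,0]]'
```

```text
time: 39.15
eef_pos: [0.4821, 0.0238, 0.1874]
orientation: [0.757, 0.654, -0.0, 0.0]
ft_force: [-1.2, -0.0, 4.2]
grip_width: 0.001
finger_force: 2.1
time: 39.4
eef_pos: [0.482, 0.0239, 0.1869]
orientation: [0.757, 0.654, -0.0, -0.0]
ft_force: [-1.3, 0.5, 4.3]
grip_width: 0.004
finger_force: 2.2
```

```bash
python3 -m pendant '[[0,0,0,-0.5,0,0,0],[0,0,0,-0.5,0,0,0],[0,0,0,-0.5,0,0,0]]'
```

```text
time: 39.65
eef_pos: [0.482, 0.0239, 0.1864]
orientation: [0.757, 0.654, -0.0, -0.0]
ft_force: [-1.9, -0.8, 5.1]
grip_width: 0.003
finger_force: 2.2
```

```bash
python3 -m pendant '[[0,0,0,-0.5,0,0,0],[0,0,0,-0.5,0,0,0],[0,0,0,-0.5,0,0,0]]'; python3 -m pendant '[[0,0,0,-0.5,0,0,0],[0,0,0,-0.5,0,0,0],[0,0,0,-0.5,0,0,0]]'
```

```text
time: 39.9
eef_pos: [0.4821, 0.0239, 0.1859]
orientation: [0.757, 0.654, 0.0, -0.0]
ft_force: [-2.2, 0.2, 4.3]
grip_width: 0.003
finger_force: 2.2
time: 40.15
eef_pos: [0.4821, 0.0239, 0.1855]
orientation: [0.757, 0.654, 0.0, 0.0]
ft_force: [-1.8, 1.1, 4.4]
grip_width: 0.006
finger_force: 2.3
```

```bash
python3 -m pendant '[[0,0,0,-0.5,0,0,0],[0,0,0,-0.5,0,0,0],[0,0,0,-0.5,0,0,0]]'
```

```text
time: 40.4
eef_pos: [0.482, 0.0239, 0.185]
orientation: [0.757, 0.654, -0.0, -0.0]
ft_force: [-2.5, 0.8, 6.6]
grip_width: 0.004
finger_force: 2.7
```

```bash
python3 -m pendant '[[0,0,0,-0.5,0,0,0],[0,0,0,-0.5,0,0,0],[0,0,0,-0.5,0,0,0]]'
```

```text
time: 40.65
eef_pos: [0.4821, 0.0239, 0.1846]
orientation: [0.757, 0.654, 0.0, 0.0]
ft_force: [-3.2, 0.6, 6.9]
grip_width: 0.003
finger_force: 3.1
```

```bash
python3 -m pendant '[[0,0,0,-0.5,0,0,0],[0,0,0,-0.5,0,0,0],[0,0,0,-0.5,0,0,0]]'
```

```text
time: 40.9
eef_pos: [0.482, 0.0239, 0.1842]
orientation: [0.757, 0.654, 0.0, 0.0]
ft_force: [-4.5, 1.4, 7.1]
grip_width: 0.004
finger_force: 3.5
```

```bash
python3 -m pendant '[[0,0,0,-0.5,0,0,0],[0,0,0,-1,0,0,0],[0,0,0,-1.5,0,0,0],[0,0,0,-1.5,0,0,0],[0,0,0,-1.5,0,0,0]]'
```

```text
time: 41.32
eef_pos: [0.482, 0.0239, 0.1828]
orientation: [0.757, 0.654, 0.0, -0.0]
ft_force: [-5.3, 0.7, 10.2]
grip_width: 0.006
finger_force: 4.7
```

```bash
python3 -m pendant '[[0,0,0,-0.5,0,0,0],[0,0,0,-1,0,0,0],[0,0,0,-1,0,0,0],[0,0,0,-1,0,0,0]]'
```

```text
time: 41.65
eef_pos: [0.4819, 0.0239, 0.182]
orientation: [0.757, 0.654, -0.0, -0.0]
ft_force: [-6.9, 0.6, 12.3]
grip_width: 0.003
finger_force: 5.7
```

Firm pull of about 11.5 N reached. Now releasing slowly and going back to the viewing pose.

```bash
python3 -m pendant '[[0,1,0,6,0,0,0],[0,3,0,14,0,0,0],[0,5,0,22,0,0,0],[0,7,0,31,0,0,0],[0,10,-1,41,0,0,0],[0,13,-2,52,0,0,0],[0,13,-2,62,0,0,0],[0,13,-2,75,0,0,0],[0,13,-2,100,0,0,0],[0,13,-2,120,0,0,0],[0,20,10,120,0,0,0],[0,40,40,120,0,0,0]]'; python3 -m pendant '[[50,22,30,0,0,0,0],[50,44,60,0,0,0,0],[50,66,90,0,0,0,0],[50,88,120,0,0,0,0],[50,108,150,0,0,0,0],[50,109,162,-30,0,0,0],[50,109,162,-70,0,0,0],[50,109,162,-110,0,0,0],[50,109,162,-127,0,0,0],[50,109,162,-127,0,0,0],[50,109,162,-127,0,0,0]]'; python3 cap.py f10.npz; python3 -c "
from h import *
z=np.load('f10.npz')
print(cv2.cvtColor(z['wimg'],cv2.COLOR_RGB2GRAY)[336:357,246:266]);print(cv2.cvtColor(z['dimg'],cv2.COLOR_RGB2GRAY)[212:224,254:268]);look('scene',['press_lever']);look('side',['press_lever'])"
```

```text
time: 42.65
eef_pos: [0.5219, 0.0627, 0.3034]
orientation: [0.758, 0.653, 0.001, 0.001]
ft_force: [-0.2, -0.6, 0.2]
grip_width: 0.005
finger_force: 0.0
time: 43.57
eef_pos: [0.6309, 0.2262, 0.1743]
orientation: [0.757, 0.654, -0.001, -0.0]
ft_force: [0.1, -0.4, 0.3]
grip_width: 0.531
finger_force: 0.0
[0.63182864 0.22615341 0.17683428] [ 0.58459698  0.04218749 -0.19303778]
[[ 59  61  61  57  60  55  54  58  58  61  60  58  58  55  56  58  55  57
   61  59]
 [ 52  54  53  60  61  57  57  54  56  56  52  57  53  53  54  57  52  56
   50  55]
 [ 53  54  59  52  55  53  46  48  53  54  51  50  54  51  50  52  51  45
   53  53]
 [ 48  51  47  46  48  51  51  47  50  50  45  52  54  44  50  47  50  48
   47  47]
 [ 46  51  55  54  51  48  56  51  48  47  46  47  43  48  48  45  50  47
   49  47]
 [ 76  73  76  75  75  78  73  73  65  46  36  38  42  46  50  52  48  50
   51  52]
 [ 96  96  97  98 101  97  96  94  79  48  22  33  27  45  52  62  54  53
   56  60]
 [102 100 103 103  98 100 101  91  66  29   9   9  13  29  49  60  60  59
   58  61]
 [102 100 100 101 100  99 100  86  57  24   
[... 1161 characters left out ...]
3  88  94  96  89]
 [ 91  89  90  85  85  85  87  78  85  89  91  83  95  93]
 [ 90  91  92  93  77  63  64  67  85  88  85  90  89  87]
 [ 91  89  92  90  86  79  64  77  85  88  88  88  87  92]
 [105  98  91  90  91  90  80  87  85  88  88  87  89  87]
 [142 140 107  93  91  91  88  86  85  89  87  89  87  93]
 [143 143 141 144 104  88  77  73  85  89  86  89  90 129]
 [145 142 142 142 141  89  65  65  84  87  85 125 130 132]
 [145 143 141 141 140 141 122 135 103  97  91  87  85  84]
 [143 146 144 142 142 140 141 141 142 142 106  88  88  88]
 [135 142 143 145 143 140 139 140 141 140 141  99  88  86]]
scene press_lever [0.5525 0.0186 0.1984] 0.73
side press_lever [0.5287 0.009  0.2054] 0.81
```

The lever is up and the brush hasn't moved, with mark and point still in line. Shifting the brush 50 mm for the near spot.

```bash
python3 -m pendant '[[50,0,0,-30,0,0,0],[50,-5,-30,-60,0,0,0],[50,-10,-60,-90,0,0,0],[50,-15,-90,-120,0,0,0],[50,-15,-90,-145,0,0,0],[50,-15,-90,-158,0,0,0],[50,-15,-90,-158,0,0,0],[50,-15,-90,-158,0,0,0],[50,-15,-90,-158,0,0,0]]'; python3 -m pendant '[[0,0,0,0,0,0,0],[0,0,0,0,0,0,0],[0,0,0,0,0,0,0],[0,0,0,0,0,0,0],[0,0,0,0,0,0,0],[0,0,0,0,0,0,0],[0,0,0,1,0,0,0],[0,0,0,2,0,0,0],[0,0,0,2,0,0,0]]';  python3 -m pendant '[[0,-1,-8,0,0,0,0],[0,-3,-18,0,0,0,0],[0,-4,-28,0,0,0,0],[0,-6,-38,0,0,0,0],[0,-7,-46,0,0,0,0],[0,-7.5,-49.5,0,0,0,0],[0,-7.5,-49.5,0,0,0,0],[0,-7.5,-49.5,-1,0,0,0],[0,-7.5,-49.5,-2,0,0,0],[0,-7.5,-49.5,-2,0,0,0],[0,-7.5,-49.5,-2,0,0,0]]'; python3 -m pendant '[[50,0,0,0,0,0,0],[50,0,0,0,0,0,0],[50,0,0,0,0,0,0],[50,0,0,0,0,0,0],[50,0,0,0,0,0,0],[50,0,0,20,0,0,0],[50,0,0,40,0,0,0],[50,5,35,70,0,0,0],[50,12,75,100,0,0,0],[50,18,110,130,0,0,0],[50,22.5,139.5,158,0,0,0],[50,22.5,139.5,158,0,0,0]]'; python3 -m pendant '[[50,0,0,0,0,0,0],[50,0,0,0,0,0,0]]'; python3 cap.py f11.npz; python3 -c "
from h import *
z=np.load('f11.npz')
print(cv2.cvtColor(z['wimg'],cv2.COLOR_RGB2GRAY)[336:357,246:266]);print(cv2.cvtColor(z['dimg'],cv2.COLOR_RGB2GRAY)[210:224,254:268]);print(cv2.cvtColor(z['simg'],cv2.COLOR_RGB2GRAY)[222:236,254:270])"
```

```text
time: 44.57
eef_pos: [0.6168, 0.1367, 0.0176]
orientation: [0.756, 0.654, 0.001, 0.0]
ft_force: [0.3, -0.6, -0.3]
grip_width: 0.532
finger_force: 0.0
time: 45.32
eef_pos: [0.6161, 0.1358, 0.0186]
orientation: [0.757, 0.654, 0.0, 0.0]
ft_force: [1.1, 0.3, -0.9]
grip_width: 0.264
finger_force: 30.0
time: 46.23
eef_pos: [0.6087, 0.0867, 0.0166]
orientation: [0.757, 0.654, 0.0, 0.0]
ft_force: [0.1, -1.6, 1.9]
grip_width: 0.268
finger_force: 30.0
time: 47.23
eef_pos: [0.6317, 0.2297, 0.1786]
orientation: [0.756, 0.655, 0.002, 0.001]
ft_force: [-0.1, -0.5, 0.3]
grip_width: 0.531
finger_force: 0.0
time: 47.4
eef_pos: [0.6309, 0.2262, 0.1741]
orientation: [0.756, 0.654, 0.0, 0.0]
ft_force: [-0.1, -0.1, -0.9]
grip_width: 0.533
finger_force: 0.0
[0.63066594 0.22455958 0.1729302 ] [ 0.34748946  0.25378298 -0.84615032]
[[ 53  62  58  57  57  52  59  53  59  58  59  61  56  55  59  57  56  57
   53  60]
 [ 53  58  53  54  54  54  54  53  51  51  56  53  55  55  55  54  57  56
   54  52]
 [ 50  51  50  53  55  49  48  52  54  56  51  54  47  55  51  46  52  49
   52  48]
 [ 48  45  46  49  48  51 
[... 2570 characters left out ...]
  81 110 131 140 142 146 152]
 [ 35  35  41  64  96 114 106  78  70  96 126 141 144 146 152 161]
 [ 35  39  53  85 121 137 128 100  93 114 137 147 148 151 158 166]
 [ 38  44  64  94 123 140 138 122 118 133 145 150 150 153 159 165]
 [ 43  59  78  96 113 127 128 114 112 128 143 147 150 155 162 170]
 [ 57  81 102 116 114 108 101  78  76 100 121 133 147 160 170 177]
 [ 83 110 125 132 122  99  82  64  63  79  95 109 135 160 174 182]
 [110 129 129 122 111  93  82  77  79  82  83  91 113 141 159 174]
 [126 130 115  99  91  87  86  85  84  84  81  82  90 104 122 140]
 [133 126 101  88  84  85  86  85  84  82  81  82  84  84  92 100]
 [131 124  97  86  84  84  84  83  81  81  82  83  83  84  86  87]]
```

The near mark now shows the same geometry as the far mark did in all three cameras. Repeating the same push.

```bash
python3 -m pendant '[[0,0,0,40,0,0,0],[0,0,0,80,0,0,0],[0,0,0,117,0,0,0],[0,-20,-30,117,0,0,0],[0,-40,-60,117,0,0,0],[0,-60,-90,117,0,0,0],[0,-80,-120,117,0,0,0],[0,-100,-150,117,0,0,0],[0,-120,-180,117,0,0,0],[0,-136,-204,117,0,0,0],[0,-136,-204,102,0,0,0],[0,-136,-204,92,0,0,0]]'; python3 -m pendant '[[0,0,0,-10,0,0,0],[0,0,0,-20,0,0,0],[0,-1,0,-27,0,0,0],[0,-3,0,-33,0,0,0],[0,-5,1,-40,0,0,0],[0,-6,1,-46,0,0,0],[0,-8,1,-54,0,0,0],[0,-10,1,-60,0,0,0],[0,-11,2,-66,0,0,0],[0,-13,2,-73,0,0,0],[0,-13,2,-73,0,0,0],[0,-13,2,-73,0,0,0]]'; python3 cap.py f12.npz; python3 -c "
from h import *
z=np.load('f12.npz')
print(cv2.cvtColor(z['dimg'],cv2.COLOR_RGB2GRAY)[214:224,254:268]);print(cv2.cvtColor(z['simg'],cv2.COLOR_RGB2GRAY)[226:236,254:268])"
```

```text
time: 48.55
eef_pos: [0.4942, 0.0201, 0.2655]
orientation: [0.758, 0.653, -0.0, -0.0]
ft_force: [0.4, -0.1, -0.1]
grip_width: 0.006
finger_force: 0.0
time: 49.55
eef_pos: [0.482, 0.024, 0.1933]
orientation: [0.757, 0.654, 0.0, -0.0]
ft_force: [-0.3, 2.7, 4.2]
grip_width: 0.007
finger_force: 2.0
[0.48219697 0.0239005  0.19376194] [-0.59641445  2.73157871  3.89010039]
[[138 140 139 127 105  97  96  89  79 145 157 154 151 152]
 [143 147 139 146 113  96  95  90  80 142 151 137 136 148]
 [164 159 156 147 113  99  95  89  93 144 149 148 136 126]
 [166 172 164 154 120  92  85  75 116 148 142 139 137 138]
 [150 153 139 138 123  80  66  67 130 140 140 137 141 138]
 [179 154 138 139 141 116  73  69 132 139 137 133 138 139]
 [169 151 145 143 142  92  62  62  86  89  90  90 128 134]
 [139 142 145 145 144 143  98  91  88  88  87  86  86  86]
 [138 139 141 142 140 140 146 142 105  95  93  90  86  89]
 [138 134 137 141 141 143 142 142 143 141 140 101  91  85]]
[[ 54  54  56  64  75  75  63  61  67  81 103 122 129 133]
 [ 54  54  58  70  81  80  65  64  73  87 109 127 134 140]
 [ 55  58  65  73  79  74  64  63  73  90 115 134 142 147]
 [ 56  65  73  77  77  74  64  55  66  94 125 141 151 149]
 [ 65  78  83  83  80  80  73  58  67 101 133 149 155 150]
 [ 84 101 105 101  91  95  97  88  94 116 137 150 155 152]
 [104 121 125 121 114 118 122 120 123 131 138 144 152 155]
 [119 128 130 129 128 131 134 133 133 135 139 146 156 158]
 [124 132 133 132 131 133 134 134 132 131 139 152 160 155]
 [124 130 133 133 133 132 131 129 128 132 145 158 161 153]]
```

Alignment matches the first press, so pressing down.

```bash
python3 -m pendant '[[0,0,0,-2,0,0,0],[0,0,0,-4,0,0,0],[0,0,0,-6,0,0,0],[0,0,0,-7,0,0,0],[0,0,0,-8,0,0,0],[0,0,0,-9,0,0,0],[0,0,0,-9.5,0,0,0],[0,0,0,-9.5,0,0,0]]'
```

```text
time: 50.37
eef_pos: [0.482, 0.0238, 0.184]
orientation: [0.757, 0.654, -0.0, -0.0]
ft_force: [-3.1, 0.2, 8.0]
grip_width: 0.005
finger_force: 3.6
```

```bash
python3 -m pendant '[[0,0,0,-0.5,0,0,0],[0,0,0,-1,0,0,0],[0,0,0,-1.5,0,0,0],[0,0,0,-1.5,0,0,0],[0,0,0,-1.5,0,0,0]]'
```

```text
time: 50.78
eef_pos: [0.482, 0.0238, 0.1828]
orientation: [0.757, 0.654, -0.0, -0.0]
ft_force: [-5.7, 1.1, 10.4]
grip_width: 0.005
finger_force: 4.8
```

```bash
python3 -m pendant '[[0,0,0,-0.5,0,0,0],[0,0,0,-1,0,0,0],[0,0,0,-1,0,0,0],[0,0,0,-1,0,0,0]]'; python3 -m pendant '[[0,1,0,6,0,0,0],[0,3,0,14,0,0,0],[0,5,0,22,0,0,0],[0,7,0,31,0,0,0],[0,10,-1,41,0,0,0],[0,13,-2,52,0,0,0],[0,13,-2,62,0,0,0],[0,13,-2,75,0,0,0],[0,13,-2,100,0,0,0],[0,13,-2,120,0,0,0],[0,20,10,120,0,0,0],[0,40,40,120,0,0,0]]'; python3 -m pendant '[[50,22,30,0,0,0,0],[50,44,60,0,0,0,0],[50,66,90,0,0,0,0],[50,88,120,0,0,0,0],[50,108,150,0,0,0,0],[50,109,162,-30,0,0,0],[50,109,162,-70,0,0,0],[50,109,162,-110,0,0,0],[50,109,162,-127,0,0,0],[50,109,162,-127,0,0,0],[50,109,162,-127,0,0,0]]'; python3 cap.py f13.npz; python3 -c "
from h import *
z=np.load('f13.npz')
print(cv2.cvtColor(z['dimg'],cv2.COLOR_RGB2GRAY)[212:224,254:268]);look('scene',['press_lever']);look('side',['press_lever']);look('scene',['paper1'],5)"
```

```text
time: 51.12
eef_pos: [0.4821, 0.0239, 0.182]
orientation: [0.757, 0.654, 0.0, 0.0]
ft_force: [-6.2, 0.5, 11.9]
grip_width: 0.001
finger_force: 5.6
time: 52.12
eef_pos: [0.5219, 0.0627, 0.3034]
orientation: [0.758, 0.653, 0.001, 0.001]
ft_force: [0.8, 0.2, 0.1]
grip_width: 0.009
finger_force: 0.0
time: 53.03
eef_pos: [0.6309, 0.2262, 0.1743]
orientation: [0.757, 0.654, -0.001, -0.0]
ft_force: [0.0, -0.9, 0.8]
grip_width: 0.534
finger_force: 0.0
[0.63181812 0.22618118 0.17685417] [-0.16212546  0.47379614 -0.17632107]
[[ 87  93 156 115  97  96  96  87  85  94  99  94  74  72]
 [ 84  85  90  90  96  97  97  89  84  96  99  95  95  85]
 [ 91  90  90  90  88  85  84  77  89  97  96  95  94  96]
 [ 92  96  84  85  71  68  66  68  88  87  93  90  92  91]
 [ 86  88  95  93  94  80  68  75  87  87  88  90  88  86]
 [108 100  94  91  92  93  84  86  90  85  89  87  86  88]
 [161 164 112  92  93  91  91  91  89  89  87  89  86  89]
 [162 157 146 146 107  90  78  79  88  90  89  92  91 135]
 [141 145 146 147 144  89  66  65  87  92  88 128 136 134]
 [141 140 143 143 145 144 122 141 105  94  91  89  88  87]
 [141 139 141 144 146 146 145 146 142 143 105  89  86  91]
 [137 139 138 141 144 145 144 145 144 142 144  99  86  89]]
scene press_lever [0.5514 0.0173 0.1967] 0.92
side press_lever [0.5262 0.0123 0.2027] 0.97
scene paper1 [ 0.5016 -0.3362  0.0291] 0.54
scene paper1 [ 0.4732 -0.3273  0.0378] 0.51
```

Lever up, papers still in the tub. Regrasping the brush and sliding it out.

```bash
python3 -m pendant '[[50,-6,-40,0,0,0,0],[50,-12,-80,-10,0,0,0],[50,-18,-115,-30,0,0,0],[50,-22.5,-139.5,-60,0,0,0],[50,-22.5,-139.5,-95,0,0,0],[50,-22.5,-139.5,-130,0,0,0],[50,-22.5,-139.5,-148,0,0,0],[50,-22.5,-139.5,-158,0,0,0],[50,-22.5,-139.5,-158,0,0,0],[50,-22.5,-139.5,-158,0,0,0]]'; python3 -m pendant '[[0,0,0,0,0,0,0],[0,0,0,0,0,0,0],[0,0,0,0,0,0,0],[0,0,0,0,0,0,0],[0,0,0,0,0,0,0],[0,0,0,0,0,0,0],[0,0,0,1,0,0,0],[0,0,0,2,0,0,0],[0,0,0,3,0,0,0],[0,0,0,3,0,0,0]]'; python3 -m pendant '[[0,2,14,0,0,0,0],[0,5,34,0,0,0,0],[0,8,54,0,0,0,0],[0,11,74,0,0,0,0],[0,14,94,0,0,0,0],[0,17,114,0,0,0,0],[0,20,134,0,0,0,0],[0,23,154,0,0,0,0],[0,27.5,176.5,0,0,0,0],[0,27.5,176.5,20,0,0,0],[0,27.5,176.5,50,0,0,0],[0,27.5,176.5,80,0,0,0]]'; python3 -m pendant '[[0,0,0,22,0,0,0],[0,0,0,22,0,0,0]]'
```

```text
time: 54.17
eef_pos: [0.6093, 0.0865, 0.0175]
orientation: [0.757, 0.654, 0.001, 0.0]
ft_force: [-0.3, -1.0, 0.3]
grip_width: 0.531
finger_force: 0.0
time: 55.0
eef_pos: [0.6086, 0.0864, 0.0195]
orientation: [0.757, 0.654, 0.0, -0.0]
ft_force: [-0.2, -0.3, -0.7]
grip_width: 0.268
finger_force: 30.0
time: 56.0
eef_pos: [0.6352, 0.2638, 0.0993]
orientation: [0.756, 0.654, -0.001, -0.0]
ft_force: [0.5, 0.7, -0.5]
grip_width: 0.267
finger_force: 30.0
time: 56.17
eef_pos: [0.6377, 0.2644, 0.127]
orientation: [0.757, 0.654, 0.004, 0.001]
ft_force: [-0.0, 0.3, 0.1]
grip_width: 0.273
finger_force: 30.0
```

```bash
python3 -m pendant '[[0,0,0,0,0,0,7],[0,-13,10,0,0,0,14],[0,-27,21,0,0,0,21],[0,-41,32,0,0,0,28],[0,-55,43,0,0,0,35],[0,-69,54,0,0,0,42],[0,-83,65,0,0,0,49],[0,-97,76,0,0,0,56],[0,-111,87,0,0,0,63],[0,-125,98,0,0,0,70],[0,-139,109,0,0,0,77],[0,-153,120,0,0,0,84]]'; python3 -m pendant '[[0,-8,6,0,0,0,7],[0,-16,13,0,0,0,13],[0,-16,13,0,0,0,13],[0,-16,13,-15,0,0,13],[0,-16,13,-40,0,0,13],[0,-16,13,-65,0,0,13],[0,-16,13,-80,0,0,13],[0,-16,13,-80,0,0,13],[0,-16,13,-80,0,0,13]]'
python3 - <<'E'
from h import *
f=save('wrist','w14.png'); s=manip.sense(); print(s['eef_pos'],s['orientation'],s['ft_force'])
for c in('scene','side'): manip.grab_frame(c); look(c,['tray','brush_back'])
g=cv2.cvtColor(f['img'],cv2.COLOR_RGB2HSV).astype(int)
for r in(60,80,100,120,140,160,180): print(r,' '.join('%d'%v for v in g[r,130:380:10,2]),'|',' '.join('%d'%v for v in g[r,130:380:10,1]))
E
```

```text
time: 57.17
eef_pos: [0.4818, 0.3838, 0.1206]
orientation: [0.122, 0.993, -0.0, -0.0]
ft_force: [-0.2, 0.4, -1.5]
grip_width: 0.264
finger_force: 30.0
time: 57.92
eef_pos: [0.467, 0.3956, 0.0409]
orientation: [0.013, 1.0, -0.0, -0.001]
ft_force: [0.6, -0.3, -1.1]
grip_width: 0.265
finger_force: 30.0
[0.46748378 0.39602864 0.04208035] [1.27209586e-02 9.99919055e-01 1.42405469e-04 1.99209477e-04] [-0.37384057 -0.11984494 -0.87744844]
scene tray [0.5364 0.3633 0.002 ] 0.65
scene brush_back [0.5733 0.3908 0.0517] 0.58
side tray [ 0.4872  0.3763 -0.0029] 0.78
side brush_back [0.5487 0.3815 0.0538] 0.8
60 186 184 190 192 186 190 192 188 189 187 196 189 193 192 190 190 187 189 188 194 189 188 188 185 187 | 23 21 20 20 21 24 20 20 20 20 18 22 20 20 20 23 23 20 19 18 22 19 22 22 20
80 188 192 193 193 188 194 187 192 194 191 192 191 180 174 170 157 132 110 103 106 116 184 189 188 188 | 23 21 20 20 22 18 19 20 18 21 23 20 23 23 26 32 52 79 94 103 77 21 20 22 19
100 166 85 55 99 96 96 104 95 92 94 92 95 93 98 92 91 83 99 62 62 112 191 191 188 191 | 22 78 199 149 162 157 152 161 166 155 164 172 154 128 139 160 166 173 148 111 107 19 23 22 19
120 191 125 71 98 92 97 100 92 88 93 93 96 89 91 92 98 83 101 60 49 112 187 185 186 190 | 21 22 180 164 161 158 161 164 159 170 170 159 155 163 144 135 175 159 170 172 112 22 22 22 21
140 185 128 102 95 93 97 95 93 81 82 92 94 123 179 138 98 91 103 61 40 136 193 192 192 190 | 22 24 163 156 184 166 166 175 173 177 155 168 118 114 116 148 146 156 159 153 60 20 21 21 21
160 191 129 99 65 96 95 92 58 59 56 57 96 145 184 165 130 91 106 79 41 167 194 194 191 190 | 20 26 152 177 173 166 175 163 164 159 179 117 120 112 117 122 177 128 97 149 34 20 21 21 20
180 192 184 106 71 95 102 89 61 60 55 59 105 155 182 170 133 89 101 83 82 189 188 193 187 191 | 20 22 51 129 164 148 163 150 149 176 160 124 117 113 114 119 152 159 104 62 22 20 21 19 21
```

```bash
python3 -m pendant '[[0,0,0,-12,0,0,0],[0,0,0,-22,0,0,0],[0,0,0,-30,0,0,0],[0,0,0,-33,0,0,0],[0,0,0,-35,0,0,0],[0,0,0,-35,0,0,0],[0,0,0,-35,0,0,0]]'; python3 -m pendant '[[50,0,0,0,0,0,0],[50,0,0,0,0,0,0],[50,0,0,0,0,0,0],[50,0,0,0,0,0,0],[50,0,0,0,0,0,0],[50,0,0,30,0,0,0],[50,0,0,70,0,0,0],[50,0,0,110,0,0,0],[50,0,0,150,0,0,0],[50,-8,0,194,0,0,0],[50,-8,0,194,0,0,0],[50,-8,0,194,0,0,0]]'
python3 - <<'E'
from h import *
f=save('wrist','w15.png')
print('before/after diff of the tray crop at the same pose:')
a=cv2.cvtColor(cv2.imread('pics/w4.png'),cv2.COLOR_BGR2GRAY)[95:300,190:310].astype(np.float32);b=cv2.cvtColor(cv2.imread('pics/w15.png'),cv2.COLOR_BGR2GRAY)[95:300,190:310].astype(np.float32)
print(np.abs(a-b).mean(), cv2.phaseCorrelate(a,b), manip.sense()['eef_pos'])
look('wrist',['mark_far','mark_near','brush_mid','tray','brush_back'],2)
for c in('scene','side'):
    manip.grab_frame(c); look(c,['press_lever','hairbrush','pin_tin','bangles','brush_back','tray']); look(c,['paper1'],5)
im=cv2.imread('pics/w15.png'); g=cv2.cvtColor(im,cv2.COLOR_BGR2GRAY)
m=(g[150:300,236:290]<30).astype(np.uint8); n,_,st,ce=cv2.connectedComponentsWithStats(m); print([(st[i,4],np.round(ce[i]+[236,150],1)) for i in range(1,n)])
E
```

```text
time: 58.85
eef_pos: [0.467, 0.3959, 0.0063]
orientation: [0.012, 1.0, -0.0, -0.0]
ft_force: [-1.8, -0.7, 2.8]
grip_width: 0.266
finger_force: 30.0
time: 59.85
eef_pos: [0.4595, 0.3965, 0.2032]
orientation: [0.012, 1.0, 0.002, 0.002]
ft_force: [-0.3, -0.6, -1.0]
grip_width: 0.532
finger_force: 0.0
before/after diff of the tray crop at the same pose:
26.654594 ((-0.7688814360718368, 33.287441079332055), 0.07150279474847111) [0.45907976 0.39593485 0.20068664]
wrist mark_near [0.5485 0.391  0.0109] 0.61
wrist brush_mid [0.5438 0.3954 0.0174] 0.82
wrist tray [0.4735 0.3678 0.0128] 0.77
wrist brush_back [0.5455 0.3936 0.0228] 0.78
scene press_lever [0.5515 0.0181 0.1959] 0.74
scene hairbrush [ 0.3794 -0.1306  0.0129] 0.69
scene pin_tin [0.7595 0.2365 0.0381] 0.89
scene bangles [ 0.7547 -0.2472  0.0275] 0.88
scene brush_back [0.5669 0.3916 0.0137] 0.74
scene tray [0.5034 0.3727 0.0019] 0.66
scene paper1 [ 0.4993 -0.3342  0.0279] 0.63
scene paper1 [ 0.4737 -0.3262  0.0384] 0.47
side press_lever [0.5285 0.0098 0.2049] 0.68
side hairbrush [ 0.354  -0.1584  0.0227] 0.66
side pin_tin [ 0.7423 -
[... 1852 characters left out ...]
array([256.8, 241. ])), (np.int32(1), array([287., 241.])), (np.int32(1), array([289., 240.])), (np.int32(1), array([289., 243.])), (np.int32(4), array([287.8, 245.2])), (np.int32(10), array([288.1, 250.2])), (np.int32(2), array([285. , 250.5])), (np.int32(4), array([285.5, 254.2])), (np.int32(3), array([286., 258.])), (np.int32(1), array([288., 256.])), (np.int32(2), array([288.5, 258.5])), (np.int32(4), array([286.2, 262. ])), (np.int32(17), array([287.9, 267.2])), (np.int32(17), array([287.2, 275.7])), (np.int32(9), array([256.7, 275.1])), (np.int32(4), array([286.2, 281.5])), (np.int32(6), array([287.3, 284.3])), (np.int32(146), array([265.4, 293.9])), (np.int32(1), array([285., 296.]))]
```

```bash
python3 -c "
from plant import manip
print(manip.job_done())"
```

```text
the job is handed in; nothing more can be done
None
```

I handed the job in after about 60 s of robot time: all four paper balls were put in the tub, both spots were pressed at about 11.5–12 N with the point within about 1 mm of centre, the brush back is flat in its tray with spots up, and the lever is up. The black hairbrush, tin and bangles read unmoved, the last check saw two of the four balls in the tub and none elsewhere, and I viewed 15 pictures against the 14 allowed.

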